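# Snap the spice tins into the clip rail

## Robot

A 6-joint arm with a two-finger parallel gripper is mounted at the origin on a cart in front of the work surface, level with it; the furniture and walls round the work are solid. World frame = base frame: x ahead of the robot, y to its left, z up, the work surface at z = 0. Lengths are in mm, angles in degrees, forces in N, time in s.
With the tool pointing down it reaches from about 300 to 850 mm from the base axis. Payload 4.2 kg.
Tool frame: the origin (TCP) lies at the very end of the fingers, on their centre line; the grasp point (between the pads) lies 19 mm behind it; z points along the fingers, y is the direction in which the jaws open and shut (so a half turn about z gives the same grasp; the last joint's range is limited). The gripper opens to 91 mm and grips with 3 to 60 N. Pads are 32 mm wide; open, the fingers measure 118 mm over their backs; the gripper's body (76 mm by 178 mm) begins 60 mm behind the grasp point.
Start: joints at [69.786, 18.312, 89.639, -0, 72.044, -1.146], TCP at [187.85, 543.466, 213.976] pointing down, gripper open.
Joint ranges: [-177.97, 177.97], [-48.28, 115.42], [12.27, 149.76], [-77.06, 257.06], [2.81, 150.46], [-146.56, 146.56]. Speed limits (degrees/s): [147.25, 147.25, 180, 180, 180, 180].

## Interface

Orientations are given as [roll, pitch, yaw] about the fixed x, y, z axes, in that order (R = Rz(yaw) Ry(pitch) Rx(roll)).
In Python, from workcell import env gives the robot as it stands. The module is installed in compiled form; this text tells all that it offers.
- The arm moves only by the tool arm_command, never from a script. Its argument "targets" is a list of rows, each a list of 5 numbers: the closure, from 0 (fully open) to 1 (shut), then the shift along the tool's x, y, z each as a share of 50 cm, from -1 to 1, then the turn about the tool's z as a share of pi/4 rad, from -1 to 1. A call has 1 to 8 rows; each row is the pose to reach, as a shift and turn from the pose measured when the call began, along the tool's axes at that moment; what a row does not reach only later rows make up. A row lasts 1/12 s, in which the tool goes at most 41.7 mm and 7.16 degrees, less where a joint would pass 70% of its speed; a pose out of reach is approached as far as the arm can. A call with a number of a shift or a turn outside -1 to 1 is refused whole. A call with a gripper value outside its range is refused whole. The fingers move at their own pace and stop on an object; "squeeze" is the grip in N (left out, the last holds). Time passes only in rows, so rows that repeat a pose let the fingers close. It gives the time, the measured TCP pose, the force and the opening at its end, in the units of the state.
- env.state(): the state, without advancing time (a new reading comes with each control period).
- env.grab_frame(name): name is "scene" or "top" or "wrist"; returns the picture (400x640x3 uint8, red, green, blue); there is no depth.
- env.camera_params(name): a dict with "camera_matrix" (3x3 intrinsics, pixels), "R" (3x3) and "t" (3): a world point X has camera coordinates R X + t; the wrist camera has in their place "hand_eye" (4x4, takes a point from camera to tool coordinates, whose origin is the TCP and whose axes are the flange's). Camera axes: x right, y down, z forward; pixel columns grow to the right and rows downward; lengths in mm; the calibration is good to about 2 mm. A picture is of the moment at which its call begins: read the wrist's pose just before it. camera_params takes no time and is no camera call.
- env.job_done(): hands the job in, once; it reports no verdict.
The state is a dict: "time_s": time; "qpos": joint angles; "qvel": joint speeds; "effort": joint torques, N m; "ee_pos": TCP position; "ee_rot": TCP orientation; "force": force on the tool from outside, world axes, zero at the start; "torque": the same for the moment, N m; "gripper_width": finger opening in mm.
Only numpy, scipy, OpenCV 4.12 (cv2) and the standard library are available. Lean on these libraries where they do the work, as an engineer would, in place of code of your own. Each camera call takes 0.05 s, during which the arm holds its last target.

## Task

Load the clip rail: push the big spice tin into the wide spring clip and the small tin into the narrow one, each until it snaps past the beads and sits fully home. Slide the tins along the worktop and keep them standing on it all the way, never lifted or knocked over, do not ram them against the clips, and leave the other things around where they are.

Things in the scene. Friction and masses are not known exactly. Their poses are not given: they have to be found in the camera images.
- big_tin: The bigger of two standing spice tins, plain steel with a lid: round, 68 mm in diameter, 52 mm tall, about 0.17 kg. Origin: centre of its underside; z is its axis. Push it below 35 mm height, or it may tip.
- small_tin: The smaller of two standing spice tins, plain steel with a lid: round, 54 mm in diameter, 52 mm tall, about 0.12 kg. Origin: centre of its underside; z is its axis. Push it below 35 mm height, or it may tip.
- wide_clip: The wide spring clip on the rail, for the big tin. Origin: on the worktop, under the axis of a fully seated big tin; z up; x points from the open mouth to the back, so the tin is pushed in along +x, its axis on the clip's x axis. Two fixed ribs behind, 54 mm high, stop it when home. The rail stands turned by up to 0.2 rad either way; which clip is left and which right varies.
- narrow_clip: The narrow spring clip on the rail, for the small tin. Origin: on the worktop, under the axis of a fully seated small tin; z up; x points from the open mouth to the back, so the tin is pushed in along +x, its axis on the clip's x axis. Two fixed ribs behind, 54 mm high, stop it when home. The rail stands turned by up to 0.2 rad either way; which clip is left and which right varies.
- wide_clip_beads (a point): Point midway between the wide clip's white beads (two each side, at 14 and 40 mm height), 27 mm above the worktop, 22 mm in front of the seat; axes as the clip. Gap 52 mm, flaring out to 34 mm before the seat, 86 mm wide. Beads touch the big tin when its axis is 45 mm before the seat; push resistance rises to about 10 N, then drops and the jaws draw the tin home.
- narrow_clip_beads (a point): Point midway between the narrow clip's white beads (two each side, at 14 and 40 mm height), 27 mm above the worktop, 18 mm in front of the seat; axes as the clip. Gap 40 mm, flaring out to 30 mm before the seat, 76 mm wide. Beads touch the small tin when its axis is 37 mm before the seat; push resistance rises to about 10 N, then drops and the jaws draw the tin home.
- rail: The fixed wooden rail board that carries both clips, 310 mm long (y), 70 mm high, its front face 52 mm behind the clips' origins, which lie 130 mm apart. Origin: on the worktop, midway between the two clips' origins; same axes as the clips.
- timer: Bystander, leave alone: white round kitchen timer, 66 mm in diameter, 60 mm tall. Origin: centre of its underside.
- butter: Bystander, leave alone: white butter dish, 92 x 155 mm, 80 mm tall. Origin: centre of its underside.
- mug: Bystander, leave alone: mug, 86 x 122 mm with its handle, 96 mm tall. Origin: centre of its underside.
- rest: Bystander, leave alone: white spoon rest, 181 x 87 mm, 31 mm tall. Origin: centre of its underside.
- grinder: Bystander, leave alone: tall grinder with a steel head, 54 mm in diameter, 136 mm tall. Origin: centre of its underside.
Things that resemble listed ones, but are neither listed nor needed, are in the scene too. Leave any blue or green look-alike of the big_tin alone.

How it is judged:
By the outcome, as a careful person would: the job done as asked, in the order asked, and still so for the second after the job is handed in, with the robot touching nothing.
It also fails if it takes over 72 s, if anything falls off the work surface, if the arm or the gripper's body presses on something with over 40 N, if the wrist force passes 120 N, or if a joint passes its speed limit or range.

## Working session

There is one attempt and no reset: what is moved stays moved. The work goes in short steps, Python scripts to look and compute and a tool call to move; the robot and the scene stay as the last step left them, time stands still between calls to the robot, and variables do not carry over. Pictures are saved under pics/ and viewed, and the job is handed in when it is done.

Besides the shell and the picture viewer there is one more tool, called after ">>>" as name([rows], argument=value, ...), one row to a line, values as JSON. arm_command: Moves the arm, as the interface text tells. Shift numbers are shares of 50 cm and turn numbers shares of pi/4 rad, none past 1 either way. Its arguments: {"type":"object","properties":{"targets":{"type":"array"},"squeeze":{"type":"number"}},"required":["targets"]}

```bash
mkdir -p pics; python3 - <<'E'
from workcell import env
import cv2, numpy as np
s=env.state(); print({k:np.round(v,2).tolist() for k,v in s.items()})
for n in ["scene","top","wrist"]:
    im=env.grab_frame(n); cv2.imwrite(f"pics/{n}0.png",im[:,:,::-1])
    p=env.camera_params(n); print(n,{k:np.round(v,3).tolist() for k,v in p.items()})
E
```

```text
{'time_s': 0.0, 'qpos': [69.79, 18.35, 89.71, -0.0, 72.04, -1.15], 'qvel': [0.06, 0.07, -0.02, 0.05, 0.07, 0.02], 'effort': [0.0, -41.25, -23.2, 0.07, 0.05, -0.0], 'ee_pos': [187.67, 542.96, 213.12], 'ee_rot': [-179.9, -0.0, 160.93], 'force': [1.03, -0.27, -1.74], 'torque': [-0.01, 0.01, 0.02], 'gripper_width': 91.21}
scene {'camera_matrix': [[422.922, 0.0, 320.666], [0.0, 422.922, 194.675], [0.0, 0.0, 1.0]], 'R': [[0.528, -0.849, -0.006], [-0.656, -0.403, -0.638], [0.54, 0.341, -0.77]], 't': [-217.37, 428.013, 1207.537]}
top {'camera_matrix': [[444.837, 0.0, 319.964], [0.0, 444.837, 203.368], [0.0, 0.0, 1.0]], 'R': [[0.004, -1.0, -0.006], [-0.974, -0.003, -0.228], [0.228, 0.007, -0.974]], 't': [103.836, 551.07, 1255.35]}
wrist {'camera_matrix': [[320.443, 0.0, 315.645], [0.0, 320.443, 199.31], [0.0, 0.0, 1.0]], 'hand_eye': [[0.0, -0.969, -0.247, 69.239], [1.0, 0.0, -0.0, -0.404], [0.0, -0.247, 0.969, -170.652], [0.0, 0.0, 0.0, 1.0]]}
```

View pics/scene0.png

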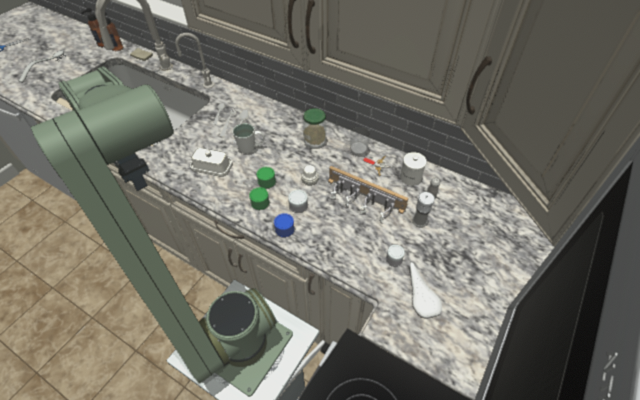

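View pics/top0.png

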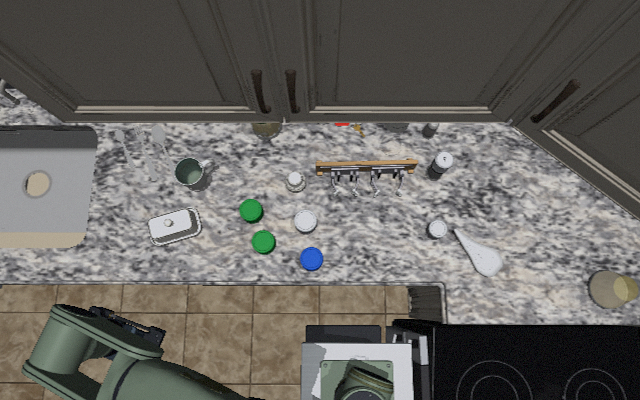

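View pics/wrist0.png

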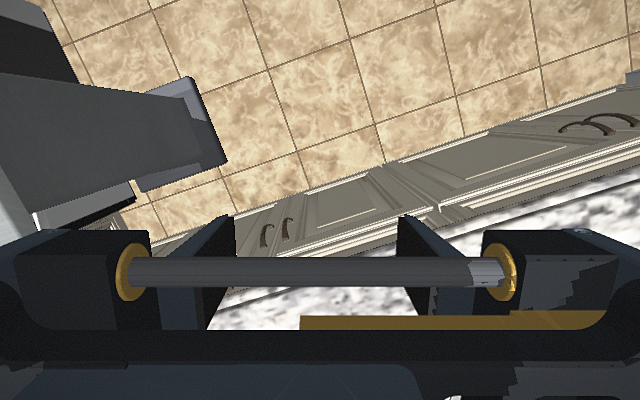

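The top view shows the rail at about (367,165) with the clips below it. Tins are possibly at (305,221) and (437,229), with green and blue look-alikes at (250,210), (263,241) and (311,258). I'll zoom in.

```bash
python3 - <<'E'
import cv2
a=cv2.imread('pics/top0.png'); cv2.imwrite('pics/z1.png',cv2.resize(a[130:280,230:430],None,fx=4,fy=4,interpolation=cv2.INTER_CUBIC))
a=cv2.imread('pics/scene0.png'); cv2.imwrite('pics/z2.png',cv2.resize(a[130:280,240:440],None,fx=4,fy=4,interpolation=cv2.INTER_CUBIC))
a=cv2.imread('pics/top0.png'); cv2.imwrite('pics/z3.png',cv2.resize(a[120:270,310:510],None,fx=4,fy=4,interpolation=cv2.INTER_CUBIC))
E
```

```text
(no output)
```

View pics/z1.png

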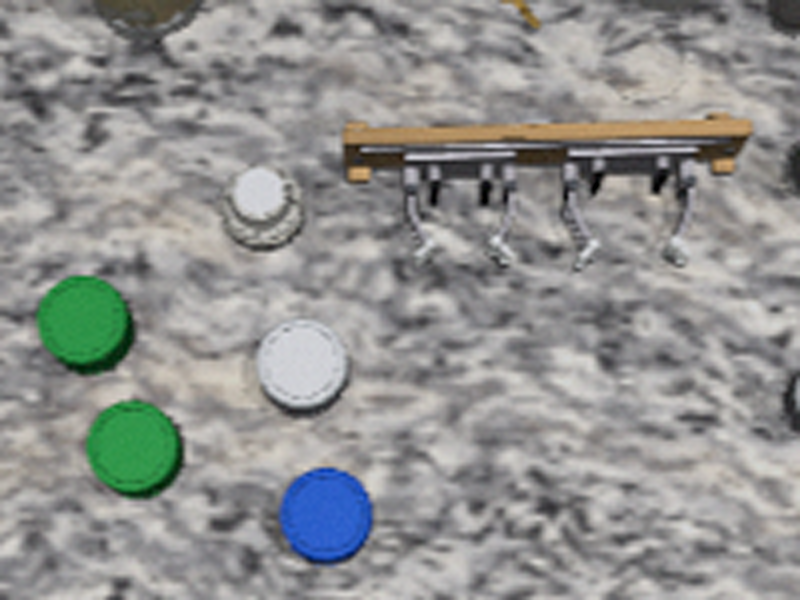

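View pics/z2.png

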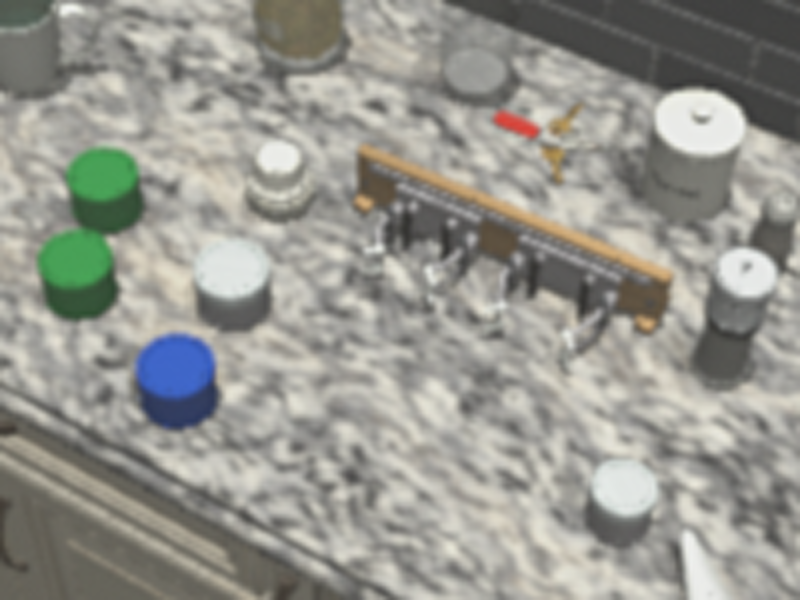

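View pics/z3.png

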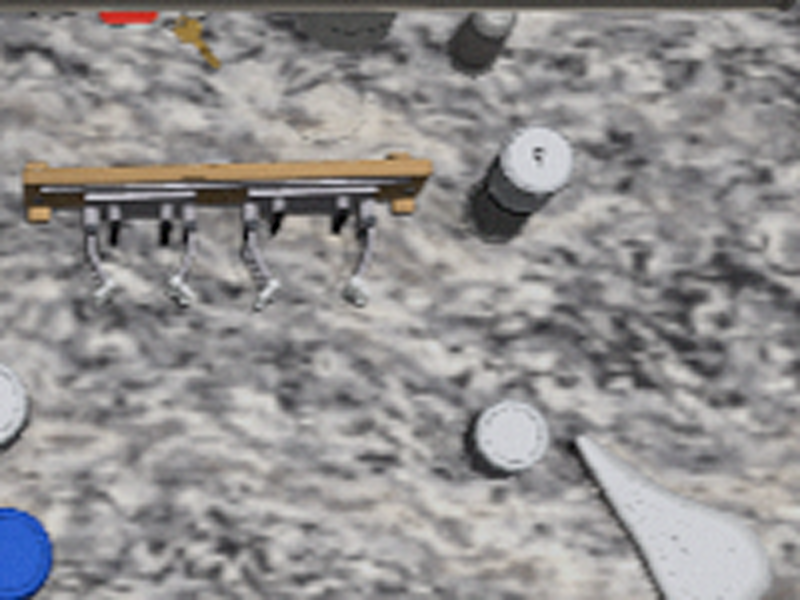

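Wide clip is on the right (around (385,180) in the top view) and narrow on the left (around (345,180)). The plain big tin is at left (305,221) and the small tin at right (437,229). Next I measure them.

```bash
cat > h.py <<'E'
import numpy as np, cv2
from workcell import env
def ray(name,uv,z):
    p=env.camera_params(name);K,R,t=map(np.array,(p['camera_matrix'],p['R'],p['t']))
    uv=np.atleast_2d(uv).astype(float)
    d=np.c_[uv,np.ones(len(uv))]@np.linalg.inv(K).T@R
    c=-R.T@t
    return c+d*((z-c[2])/d[:,2])[:,None]
def proj(name,X):
    p=env.camera_params(name);K,R,t=map(np.array,(p['camera_matrix'],p['R'],p['t']))
    q=(np.atleast_2d(X)@R.T+t)@K.T
    return q[:,:2]/q[:,2:]
def tri(uv1,uv2,n1='top',n2='scene'):
    P=[]
    for n in(n1,n2):
        p=env.camera_params(n);P.append(np.array(p['camera_matrix'])@np.c_[np.array(p['R']),np.array(p['t'])])
    X=cv2.triangulatePoints(P[0],P[1],np.array(uv1,float).reshape(2,1),np.array(uv2,float).reshape(2,1))
    return (X[:3]/X[3]).ravel()
E
python3 - <<'E'
from h import *
a=cv2.imread('pics/top0.png'); 
hsv=cv2.cvtColor(a,cv2.COLOR_BGR2HSV)
def lid(c,r):
    g=cv2.GaussianBlur(a,(3,3),0)
    # flat grey bright region
    m=((hsv[:,:,2]>175)&(hsv[:,:,1]<25)).astype(np.uint8)
    mm=np.zeros_like(m); cv2.circle(mm,c,r,1,-1); m&=mm
    m=cv2.morphologyEx(m,cv2.MORPH_OPEN,np.ones((5,5)));m=cv2.morphologyEx(m,cv2.MORPH_CLOSE,np.ones((5,5)))
    cs,_=cv2.findContours(m,0,1); k=max(cs,key=cv2.contourArea); e=cv2.fitEllipse(k); print(np.round(e[0],1),np.round(e[1],1),cv2.contourArea(k))
    return e[0]
for c,r in(((305,221),17),((437,229),14)):
    print(ray('top',lid(c,r),52).round(1))
# lid in px expected
# rail ends top face from orange mask
m=cv2.inRange(hsv,(8,80,120),(25,255,255)); m[:, :300]=0; m[:,430:]=0;m[:145]=0; m[190:]=0
ys,xs=np.nonzero(m); print(xs.min(),xs.max())
u=np.arange(320,414,4); v=[np.nonzero(m[:,x])[0].min() for x in u]; k=np.polyfit(u,v,1); print(k)
P=ray('top',[[316,np.polyval(k,316)],[417.5,np.polyval(k,417.5)]],70);print(P.round(1),np.linalg.norm(P[0]-P[1]))
print('marks', {n:ray('top',[uv],z).round(0).tolist() for n,uv,z in [('timer',(295,190),0),('grinderhead',(444,160),136),('grinderbase',(434,178),0),('rest tip',(455,230),20),('mug',(190,172),96),('butter',(175,225),60),('green',(250,210),52),('blue',(311,258),52),('green2',(263,241),52)]})
B=ray('top',np.array([[423,247],[502,249],[586,249],[677,248]])/4+[230,130],40);print('beads',B.round(1))
E
```

```text
[305.1 220. ] [19.6 20.8] 312.5
[[502.5 149.8  52. ]]
[437.9 227.9] [13.8 16.7] 173.0
[[ 480.1 -242.3   52. ]]
316 417
[-3.04347826e-02  1.71972464e+02]
[[ 676.3  118.4   70. ]
 [ 686.9 -187.9   70. ]] 306.45749442879577
marks {'timer': [[608.0, 185.0, 0.0]], 'grinderhead': [[662.0, -249.0, 136.0]], 'grinderbase': [[649.0, -253.0, 0.0]], 'rest tip': [[480.0, -302.0, 20.0]], 'mug': [[637.0, 489.0, 96.0]], 'butter': [[485.0, 533.0, 60.0]], 'green': [[532.0, 315.0, 52.0]], 'blue': [[390.0, 131.0, 52.0]], 'green2': [[439.0, 273.0, 52.0]]}
beads [[ 592.7   58.3   40. ]
 [ 591.3   -1.7   40. ]
 [ 591.5  -65.4   40. ]
 [ 592.5 -134.5   40. ]]
```

```bash
cat >> h.py <<'E'
from scipy.spatial.transform import Rotation as Ro
def pose():
    s=env.state(); return np.array(s['ee_pos']),Ro.from_euler('xyz',s['ee_rot'],degrees=True),s
def go(x,y,z,yaw=None):
    p,R,s=pose(); d=R.inv().apply(np.array([x,y,z])-p)/500
    dy=0 if yaw is None else -((yaw-s['ee_rot'][2]+180)%360-180)/45
    print('go',(x,y,z,yaw),'from',p.round(1),np.round(s['ee_rot'],1),'rows',np.round(d,4),'turn',round(dy,4),'dist',round(np.linalg.norm(d)*500,1))
def wray(uv,z):
    p,R,s=pose(); c=env.camera_params('wrist');K=np.array(c['camera_matrix']);H=np.array(c['hand_eye'])
    uv=np.atleast_2d(uv).astype(float)
    d=R.apply(np.c_[uv,np.ones(len(uv))]@np.linalg.inv(K).T@H[:3,:3].T); o=p+R.apply(H[:3,3])
    return o+d*((z-o[2])/d[:,2])[:,None]
E
python3 -c "
from h import *
go(480,-30,210,0)"
```

```text
go (480, -30, 210, 0) from [187.7 543.1 213.3] [-179.9   -0.   160.9] rows [-0.927  -0.8923  0.0078] turn 3.5762 dist 643.3
```

>>> arm_command([
  [0,-0.93,-0.89,0,1],
  [0,-0.93,-0.89,0,1],
  [0,-0.93,-0.89,0,1],
  [0,-0.93,-0.89,0,1],
  [0,-0.93,-0.89,0,1],
  [0,-0.93,-0.89,0,1],
  [0,-0.93,-0.89,0,1],
  [0,-0.93,-0.89,0,1],
])

```text
time_s: 0.82
ee_pos: [340.3, 245.0, 213.9]
ee_rot: [-180.0, 0.1, 115.9]
force: [0.5, 0.0, -0.7]
gripper_width: 90.9
```

```bash
python3 -c "
from h import *
go(480,-30,210,0)"
```

```text
go (480, -30, 210, 0) from [340.3 245.  213.9] [-1.800e+02  1.000e-01  1.159e+02] rows [-0.6168  0.0113  0.0084] turn 2.5753 dist 308.5
```

>>> arm_command([
  [0,-0.617,0.011,0,1],
  [0,-0.617,0.011,0,1],
  [0,-0.617,0.011,0,1],
  [0,-0.617,0.011,0,1],
  [0,-0.617,0.011,0,1],
  [0,-0.617,0.011,0,1],
  [0,-0.617,0.011,0,1],
  [0,-0.617,0.011,0,1],
])

```text
time_s: 1.48
ee_pos: [481.7, -34.3, 214.0]
ee_rot: [179.9, 0.1, 70.6]
force: [0.3, 0.6, -0.2]
gripper_width: 91.2
```

>>> arm_command([
  [0,0,0,0,1],
  [0,0,0,0,1],
  [0,0,0,0,1],
  [0,0,0,0,1],
  [0,0,0,0,1],
  [0,0,0,0,1],
  [0,0,0,0,1],
])

```text
time_s: 2.07
ee_pos: [481.4, -34.3, 213.7]
ee_rot: [179.8, 0.1, 25.3]
force: [0.4, -0.2, -0.6]
gripper_width: 91.4
```

```bash
python3 -c "
from h import *
go(480,-30,210,0)"
```

```text
go (480, -30, 210, 0) from [481.4 -34.3 213.7] [1.798e+02 1.000e-01 2.530e+01] rows [ 0.0011 -0.009   0.0075] turn 0.5632 dist 5.9
```

>>> arm_command([
  [0,0,0,0,0.52],
  [0,0,0,0,0.52],
  [0,0,0,0,0.52],
  [0,0,0,0,0.52],
  [0,0,0,0,0.52],
])

```text
time_s: 2.48
ee_pos: [481.2, -34.3, 213.5]
ee_rot: [179.8, 0.0, 1.9]
force: [0.6, -0.3, -0.9]
gripper_width: 91.2
```

```bash
python3 - <<'E'
from h import *
p,R,s=pose(); print(p,s['ee_rot'])
im=env.grab_frame('wrist')[:,:,::-1]; cv2.imwrite('pics/w1.png',im)
E
```

```text
[481.18114504 -34.26048489 213.49492769] [1.79838047e+02 3.36264138e-02 1.91418871e+00]
```

View pics/w1.png

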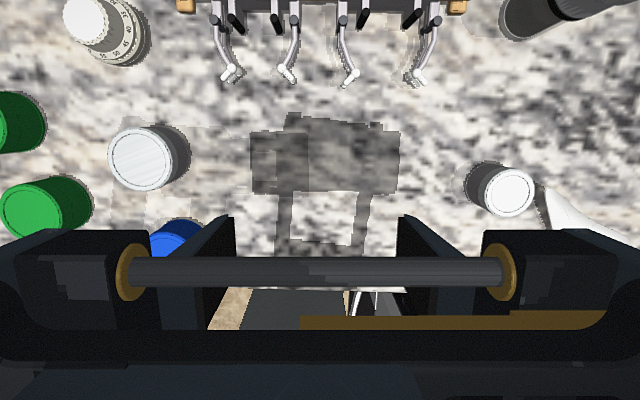

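Wrist view: big tin lid about (140,158), small tin lid (509,191), narrow clip beads near (228,73)/(288,73), wide clip beads near (348,78)/(417,75). The timer and grinder are at the top edges. I'll zoom in to measure.

```bash
python3 - <<'E'
from h import *
a=cv2.imread('pics/w1.png')
cv2.imwrite('pics/w1z.png',cv2.resize(a[0:110,200:460],None,fx=3,fy=3,interpolation=cv2.INTER_CUBIC))
l=np.hstack([cv2.resize(a[110:210,90:200],None,fx=3.5,fy=3.5,interpolation=cv2.INTER_CUBIC),cv2.resize(a[140:240,450:560],None,fx=3.5,fy=3.5,interpolation=cv2.INTER_CUBIC)])
cv2.imwrite('pics/w1l.png',l)
E
```

```text
(no output)
```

View pics/w1z.png

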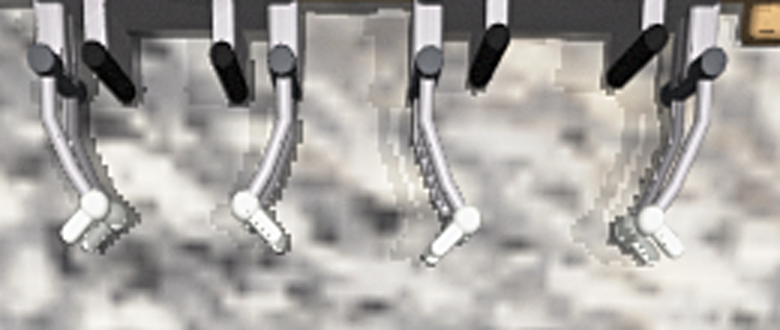

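View pics/w1l.png

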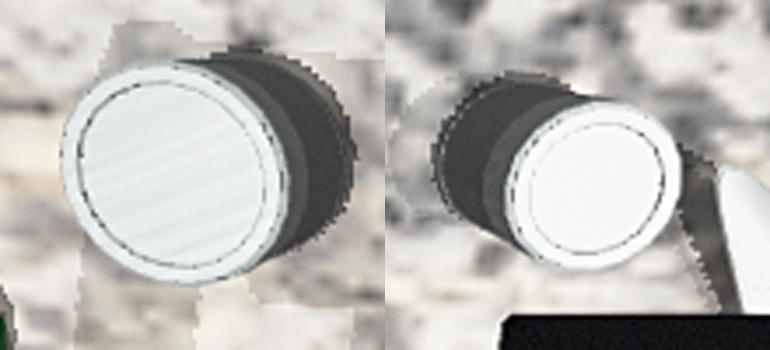

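```bash
python3 - <<'E'
from h import *
b=wray([[231.3,68.7],[281.7,68.3],[355.3,72.3],[417,72.7]],42); print(b.round(1))
bt=ray('top',np.array([[423,247],[502,249],[586,249],[677,248]])/4+[230,130],42)
th=np.radians(2); X=np.array([np.cos(th),np.sin(th)])
n=(b[0]+b[1])[:2]/2; w=(b[2]+b[3])[:2]/2
print('mid',n,w,'dist',np.linalg.norm(n-w),'seatN',n+18*X,'seatW',w+22*X, 'yaw from seats',np.degrees(np.arctan2(-( (n+18*X)-(w+22*X))[0],((n+18*X)-(w+22*X))[1])))
print('big',wray([140,159.1],52),'small',wray([510,192.9],52))
print('rest tip',wray([538,187],25),'green',wray([20,121],52),'blue',wray([170,228],52),'timer',wray([95,20],60),'clip posts',wray([[214.5,20],[294,20],[343,20],[437,21]],50).round(1))
E
```

```text
[[ 594.6   52.8   42. ]
 [ 596.8    2.6   42. ]
 [ 595.7  -71.    42. ]
 [ 597.5 -132.8   42. ]]
mid [595.69180093  27.72315001] [ 596.56924762 -101.9323338 ] dist 129.65845285522235 seatN [613.68083582  28.35134095] seatW [ 618.55584581 -101.16454488] yaw from seats 2.155609688847019
big [[502.37101227 147.32370313  52.        ]] small [[ 479.86845466 -242.7872309    52.        ]]
rest tip [[ 482.14196971 -290.8460149    25.        ]] green [[536.60355767 263.68077584  52.        ]] blue [[427.85789075 122.16815964  52.        ]] timer [[629.43604643 171.1932588   60.        ]] clip posts [[ 635.9   65.3   50. ]
 [ 638.6   -9.4   50. ]
 [ 640.3  -55.5   50. ]
 [ 642.6 -144.2   50. ]]
```

```bash
python3 -c "
from h import *
go(496,210,110,96)"
```

```text
go (496, 210, 110, 96) from [481.2 -34.3 213.5] [179.8   0.    2. ] rows [ 0.0468 -0.4878  0.2056] turn -2.0887 dist 265.7
```

>>> arm_command([
  [0.52,0.047,-0.488,0.1,-1],
  [0.52,0.047,-0.488,0.1,-1],
  [0.52,0.047,-0.488,0.1,-1],
  [0.52,0.047,-0.488,0.1,-1],
  [0.52,0.047,-0.488,0.1,-1],
  [0.52,0.047,-0.488,0.1,-1],
  [0.52,0.047,-0.488,0.1,-1],
  [0.52,0.047,-0.488,0.1,-1],
])

```text
time_s: 3.2
ee_pos: [495.5, 212.2, 161.8]
ee_rot: [179.9, 0.2, 47.3]
force: [-0.8, 0.5, -0.3]
gripper_width: 44.3
```

>>> arm_command([
  [0.52,0,0,0.1,-1],
  [0.52,0,0,0.1,-1],
  [0.52,0,0,0.1,-1],
  [0.52,0,0,0.1,-1],
  [0.52,0,0,0.1,-1],
  [0.52,0,0,0.1,-1],
  [0.52,0,0,0.1,-1],
])

```text
time_s: 3.78
ee_pos: [495.6, 210.7, 112.1]
ee_rot: [-179.9, 0.2, 92.5]
force: [0.2, -0.4, -0.8]
gripper_width: 43.6
```

```bash
python3 -c "
from h import *
go(496,210,60,96);go(496,210,8,96)
cv2.imwrite('pics/s2.png',cv2.resize(env.grab_frame('scene')[130:280,240:440,::-1],None,fx=4,fy=4))
cv2.imwrite('pics/w2.png',env.grab_frame('wrist')[:,:,::-1])"
```

```text
go (496, 210, 60, 96) from [495.6 210.7 112.1] [-179.9    0.2   92.5] rows [-0.001   0.001   0.1041] turn -0.0781 dist 52.1
go (496, 210, 8, 96) from [495.6 210.7 112.1] [-179.9    0.2   92.5] rows [-0.0006  0.0013  0.2081] turn -0.0781 dist 104.1
```

View pics/s2.png

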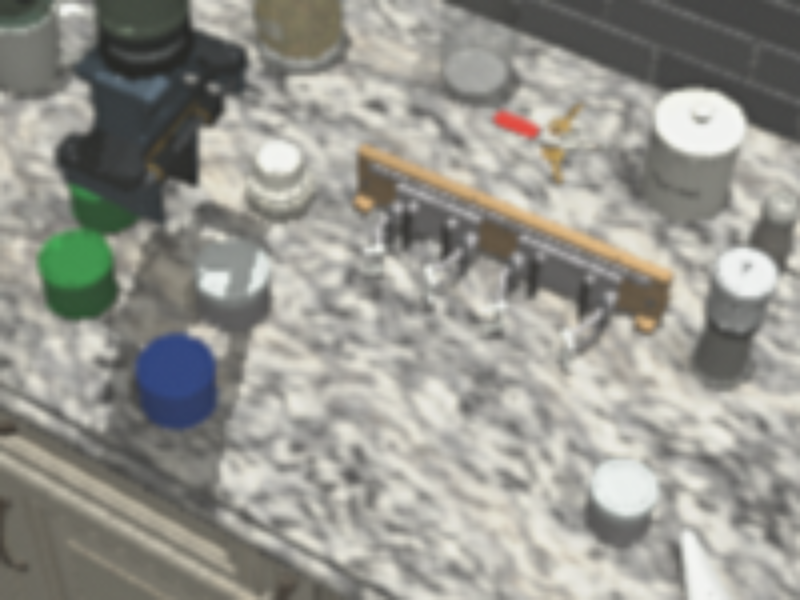

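View pics/w2.png

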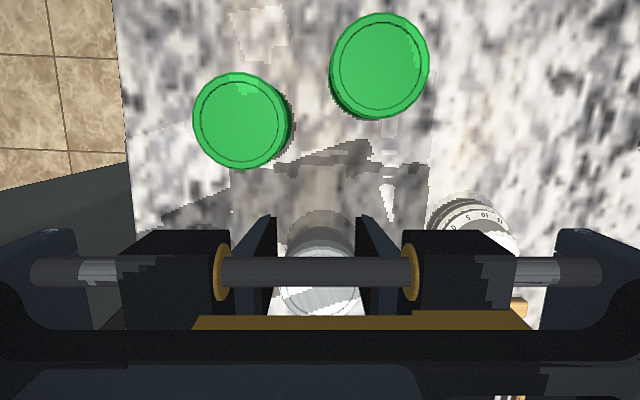

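>>> arm_command([
  [0.52,-0.001,0.001,0.1,-0.078],
  [0.52,-0.001,0.001,0.15,-0.078],
  [0.52,-0.001,0.001,0.19,-0.078],
  [0.52,-0.001,0.001,0.208,-0.078],
  [0.52,-0.001,0.001,0.208,-0.078],
])

```text
time_s: 4.3
ee_pos: [494.7, 208.9, 6.4]
ee_rot: [-179.6, 0.3, 95.6]
force: [0.2, 0.4, -1.1]
gripper_width: 43.9
```

```bash
python3 -c "
from h import *
s=env.state();print(s['time_s'],s['force'])
d=np.array([.1045,-.9945])
T=np.array([528.6,-104.3])
for q in (np.array([502.4,148])-45*d, T-42*d): go(q[0],q[1],8,96)"
```

```text
4.3 [ 0.18222216  0.36117121 -1.0818361 ]
go (np.float64(497.6975), np.float64(192.7525), 8, 96) from [494.7 208.9   6.4] [-179.6    0.3   95.6] rows [-0.0327  0.0027 -0.003 ] turn -0.0087 dist 16.5
go (np.float64(524.211), np.float64(-62.53099999999999), 8, 96) from [494.7 208.9   6.4] [-179.6    0.3   95.6] rows [-5.46e-01  5.60e-03 -5.00e-04] turn -0.0087 dist 273.0
```

>>> arm_command([
  [0.52,-0.015,0.003,-0.002,-0.009],
  [0.52,-0.028,0.003,-0.002,-0.009],
  [0.52,-0.038,0.003,-0.002,-0.009],
  [0.52,-0.05,0.003,-0.002,-0.009],
  [0.52,-0.065,0.003,-0.002,-0.009],
  [0.52,-0.08,0.003,-0.002,-0.009],
  [0.52,-0.095,0.003,-0.002,-0.009],
  [0.52,-0.105,0.003,-0.002,-0.009],
])

```text
time_s: 4.97
ee_pos: [502.0, 156.2, 8.3]
ee_rot: [-179.7, 0.2, 96.0]
force: [-0.7, 2.9, 2.8]
gripper_width: 43.8
```

```bash
python3 -c "
from h import *
go(524.2,-62.5,8,96)
cv2.imwrite('pics/s3.png',cv2.resize(env.grab_frame('scene')[130:280,240:440,::-1],None,fx=4,fy=4))
cv2.imwrite('pics/t3.png',cv2.resize(env.grab_frame('top')[130:280,230:430,::-1],None,fx=4,fy=4))"
```

```text
go (524.2, -62.5, 8, 96) from [502.  156.2   8.3] [-179.7    0.2   96. ] rows [-0.4397 -0.0013  0.0025] turn -0.0007 dist 219.8
```

View pics/s3.png

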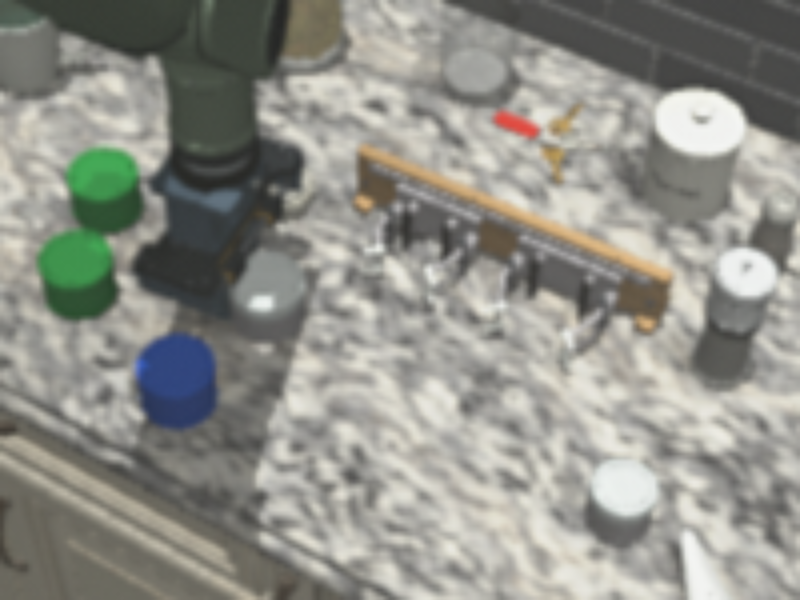

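View pics/t3.png

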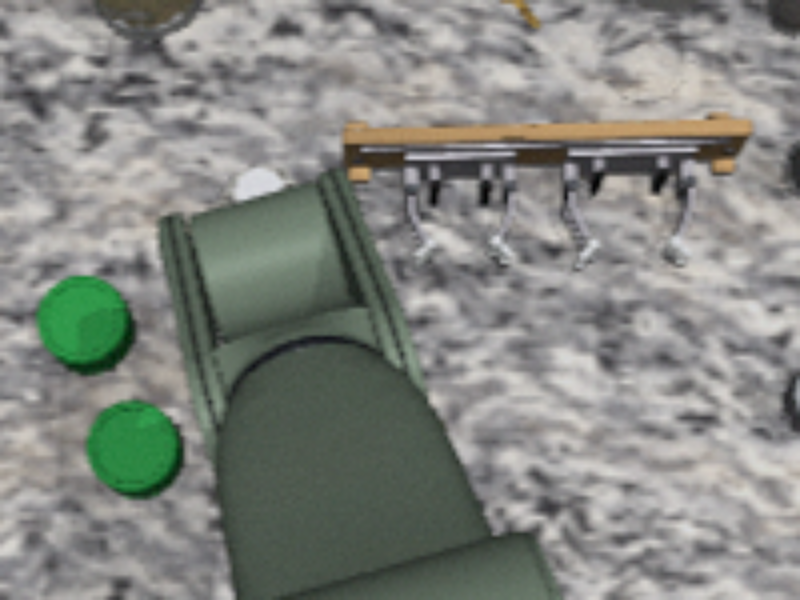

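>>> arm_command([
  [0.52,-0.015,0,0.001,0],
  [0.52,-0.04,0,0.001,0],
  [0.52,-0.065,0,0.001,0],
  [0.52,-0.09,0,0.001,0],
  [0.52,-0.115,0,0.001,0],
  [0.52,-0.14,0,0.001,0],
  [0.52,-0.165,0,0.001,0],
  [0.52,-0.185,0,0.001,0],
])

```text
time_s: 5.73
ee_pos: [511.1, 61.9, 7.6]
ee_rot: [-179.6, 0.3, 95.9]
force: [0.1, 0.5, -0.1]
gripper_width: 43.5
```

```bash
python3 -c "
from h import *
go(524.2,-62.5,8,96)
cv2.imwrite('pics/s4.png',cv2.resize(env.grab_frame('scene')[130:280,240:440,::-1],None,fx=4,fy=4))"
```

```text
go (524.2, -62.5, 8, 96) from [511.1  61.9   7.6] [-179.6    0.3   95.9] rows [-0.2502  0.0004  0.0006] turn -0.0014 dist 125.1
```

View pics/s4.png

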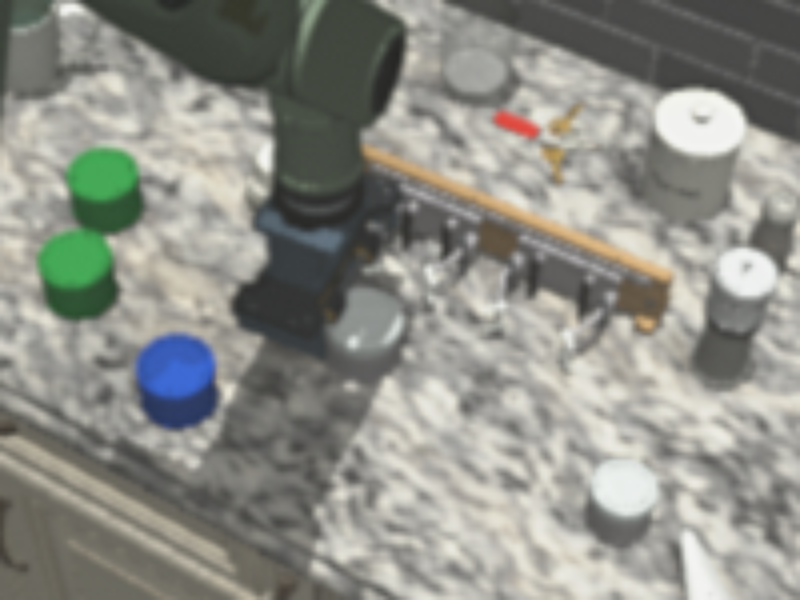

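>>> arm_command([
  [0.52,-0.015,0,0,0],
  [0.52,-0.04,0,0,0],
  [0.52,-0.065,0,0,0],
  [0.52,-0.09,0,0,0],
  [0.52,-0.115,0,0,0],
  [0.52,-0.14,0,0,0],
  [0.52,-0.16,0,0,0],
  [0.52,-0.175,0,0,0],
])

```text
time_s: 6.45
ee_pos: [520.4, -27.7, 8.2]
ee_rot: [-179.6, 0.4, 95.9]
force: [-1.0, -0.4, -0.3]
gripper_width: 44.0
```

```bash
python3 -c "
from h import *
go(524.2,-62.5,8,96)"
```

```text
go (524.2, -62.5, 8, 96) from [520.4 -27.7   8.2] [-179.6    0.4   95.9] rows [-0.07    0.0005  0.0009] turn -0.0033 dist 35.0
```

Finish this slide, then back off and rise.

>>> arm_command([
  [0.52,-0.012,0,0,0],
  [0.52,-0.027,0,0,0],
  [0.52,-0.042,0,0,0],
  [0.52,-0.054,0,0,0],
  [0.52,-0.063,0,0,0],
  [0.52,-0.069,0,0,0],
  [0.52,-0.07,0,0,0],
  [0.52,-0.07,0,0,0],
])

```text
time_s: 7.12
ee_pos: [524.0, -62.7, 8.5]
ee_rot: [-179.6, 0.4, 95.9]
force: [0.3, 0.7, -0.2]
gripper_width: 44.0
```

>>> arm_command([
  [0.52,0.03,0,0,0],
  [0.52,0.05,0,-0.05,0],
  [0.52,0.05,0,-0.13,0],
  [0.52,0.05,0,-0.21,0],
  [0.52,0.05,0,-0.29,0],
  [0.52,0.05,0,-0.34,0],
])

```text
time_s: 7.62
ee_pos: [523.9, -36.3, 182.7]
ee_rot: [-180.0, 0.5, 95.9]
force: [0.4, -0.8, -0.6]
gripper_width: 44.0
```

```bash
python3 -c "
from h import *
go(470,-110,150,2)
cv2.imwrite('pics/s5.png',cv2.resize(env.grab_frame('scene')[130:280,240:440,::-1],None,fx=4,fy=4))"
```

```text
go (470, -110, 150, 2) from [523.9 -36.3 182.7] [-180.     0.5   95.9] rows [-0.135  -0.1224  0.0666] turn 2.0866 dist 97.0
```

View pics/s5.png

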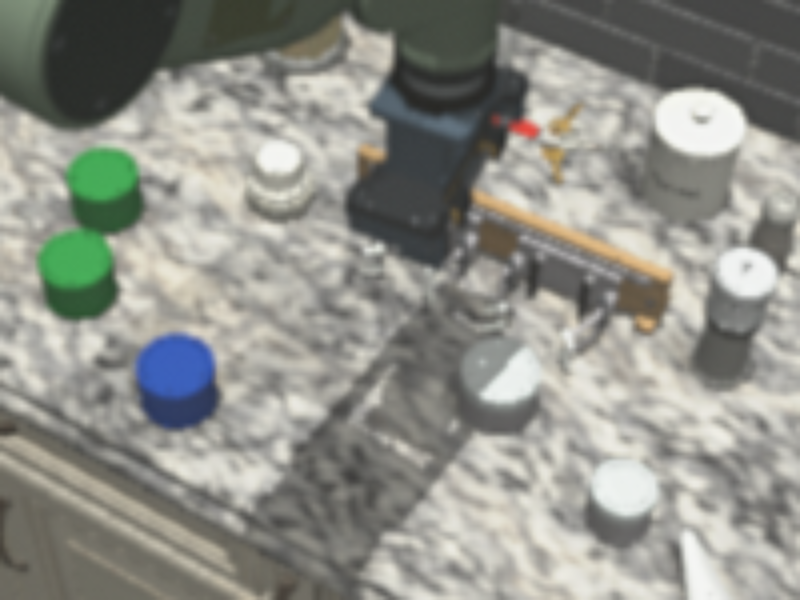

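>>> arm_command([
  [0.52,-0.128,-0.15,0,1],
  [0.52,-0.128,-0.15,0,1],
  [0.52,-0.128,-0.15,0,1],
  [0.52,-0.128,-0.15,0,1],
  [0.52,-0.128,-0.15,0,1],
  [0.52,-0.128,-0.15,0,1],
  [0.52,-0.128,-0.15,0,1],
])

```text
time_s: 8.25
ee_pos: [458.0, -107.8, 186.5]
ee_rot: [179.3, 0.1, 50.6]
force: [0.2, 0.4, 0.5]
gripper_width: 43.7
```

>>> arm_command([
  [0.7,0,0,0,1],
  [0.7,0,0,0,1],
  [0.7,0,0,0,1],
  [0.7,0,0,0,1],
  [0.7,0,0,0,1],
  [0.7,0,0,0,1],
  [0.8,0,0,0,1],
  [0.8,0,0,0,1],
])

```text
time_s: 8.92
ee_pos: [457.9, -107.6, 186.3]
ee_rot: [179.4, -0.4, 5.6]
force: [-0.2, -0.7, -0.4]
gripper_width: 19.0
```

```bash
python3 - <<'E'
from h import *
p,R,s=pose(); print(p,s['ee_rot'])
im=env.grab_frame('wrist')[:,:,::-1]; cv2.imwrite('pics/w5.png',im)
E
```

```text
[ 457.85827654 -107.58248116  186.26360404] [179.44602487  -0.42064949   5.62997008]
```

View pics/w5.png

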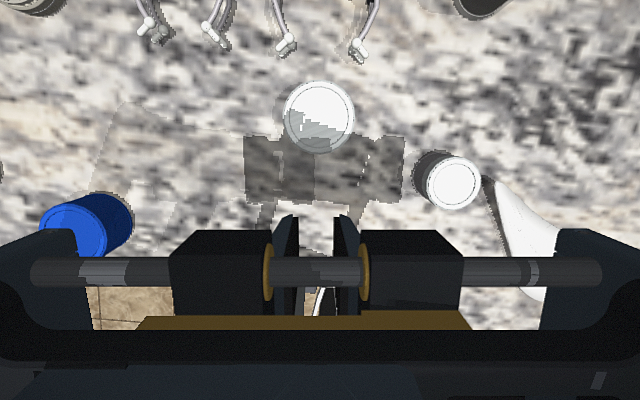

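Big tin lid at about (319,117), wide beads near (289,41)/(358,45).

```bash
python3 - <<'E'
from h import *
a=cv2.imread('pics/w5.png')
cv2.imwrite('pics/w5z.png',cv2.resize(a[0:160,230:410],None,fx=4,fy=3.75,interpolation=cv2.INTER_CUBIC))
E
```

View pics/w5z.png

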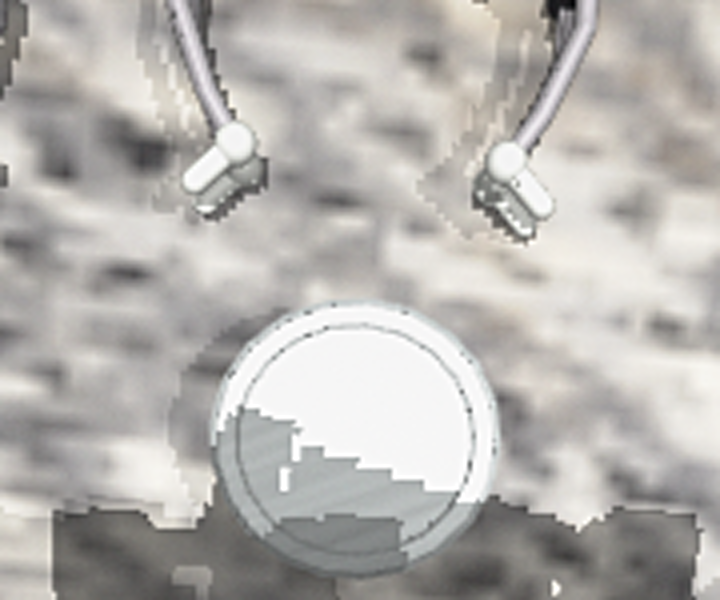

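```bash
python3 - <<'E'
from h import *
b=wray([[289.25,38.1],[357,43.2]],42)[:,:2]; t=wray([319,116.8],52)[0,:2]
th=np.radians(2.1);X=np.array([np.cos(th),np.sin(th)]);Y=np.array([-X[1],X[0]])
m=b.mean(0); seat=m+22*X
print('beads',b.round(1),'mid',m,'tin',t,'seat',seat)
print('tin in clip frame', (t-seat)@X,(t-seat)@Y)
# small tin
print('small',wray([453,182],52))
# push line aim: nest at tin along heading to seat
w=19.;back=np.sqrt(34**2-(w/2)**2)+16
for k in(25,8): q=t-(back+k)*X; go(q[0],q[1],8,2.1)
E
```

```text
beads [[ 594.7  -72. ]
 [ 596.7 -133.3]] mid [ 595.68031177 -102.6313395 ] tin [ 528.90514567 -105.46231591] seat [ 617.66553644 -101.82517791]
tin in clip frame -88.83405695621452 -0.3821853694740555
small [[ 480.79257365 -241.54783527   52.        ]]
go (np.float64(455.3087799831229), np.float64(-108.16097213123852), 8, 2.1) from [ 457.9 -107.6  186.3] [179.4  -0.4   5.7] rows [-0.0078 -0.0029  0.3566] turn 0.0805 dist 178.3
go (np.float64(472.29736267736007), np.float64(-107.53802908322707), 8, 2.1) from [ 457.9 -107.6  186.3] [179.4  -0.4   5.7] rows [ 0.0262 -0.0007  0.3568] turn 0.0805 dist 178.9
```

>>> arm_command([
  [0.8,-0.01,-0.002,0.08,0.08],
  [0.8,-0.01,-0.002,0.16,0.08],
  [0.8,-0.01,-0.002,0.24,0.08],
  [0.8,-0.01,-0.002,0.3,0.08],
  [0.8,-0.01,-0.002,0.34,0.08],
  [0.8,-0.01,-0.002,0.356,0.08],
  [0.8,-0.01,-0.002,0.356,0.08],
])

```text
time_s: 9.55
ee_pos: [453.0, -108.3, 6.7]
ee_rot: [179.5, -0.2, 2.2]
force: [-0.5, -0.6, 0.7]
gripper_width: 18.1
```

```bash
python3 - <<'E'
from h import *
s=env.state();print(s['force'],s['gripper_width'])
th=np.radians(2.1);X=np.array([np.cos(th),np.sin(th)]); seat=np.array([617.7,-101.8])
for d in(89,60,46,0): q=seat-(d+48.6)*X; go(q[0],q[1],8,2.1)
E
```

```text
[-0.48340034 -0.62131999  0.69102308] 18.10082749275437
go (np.float64(480.19241301605695), np.float64(-106.84217431802215), 8, 2.1) from [ 453.  -108.3    6.7] [179.5  -0.2   2.2] rows [ 0.0545 -0.0008 -0.0024] turn 0.0017 dist 27.3
go (np.float64(509.172936435638), np.float64(-105.779506765532), 8, 2.1) from [ 453.  -108.3    6.7] [179.5  -0.2   2.2] rows [ 0.1125 -0.0008 -0.0022] turn 0.0017 dist 56.2
go (np.float64(523.1635339485392), np.float64(-105.26649484364022), 8, 2.1) from [ 453.  -108.3    6.7] [179.5  -0.2   2.2] rows [ 0.1405 -0.0007 -0.0021] turn 0.0017 dist 70.2
go (np.float64(569.1326400623574), np.float64(-103.58088424313863), 8, 2.1) from [ 453.  -108.3    6.7] [179.5  -0.2   2.2] rows [ 0.2325 -0.0006 -0.0017] turn 0.0017 dist 116.2
```

Approach and slide up to about 60 mm before the seat.

>>> arm_command([
  [0.8,0.025,-0.001,-0.002,0],
  [0.8,0.045,-0.001,-0.002,0],
  [0.8,0.055,-0.001,-0.002,0],
  [0.8,0.067,-0.001,-0.002,0],
  [0.8,0.08,-0.001,-0.002,0],
  [0.8,0.095,-0.001,-0.002,0],
  [0.8,0.107,-0.001,-0.002,0],
  [0.8,0.113,-0.001,-0.002,0],
])

```text
time_s: 10.22
ee_pos: [510.6, -105.7, 8.1]
ee_rot: [179.5, -0.3, 2.2]
force: [-2.0, -0.7, 2.3]
gripper_width: 18.4
```

```bash
python3 - <<'E'
from h import *
th=np.radians(2.1);X=np.array([np.cos(th),np.sin(th)]); seat=np.array([617.7,-101.8])
for d in(46,20,0): q=seat-(d+48.6)*X; go(q[0],q[1],8,2.1)
cv2.imwrite('pics/w6.png',env.grab_frame('wrist')[:,:,::-1])
E
```

```text
go (np.float64(523.1635339485392), np.float64(-105.26649484364022), 8, 2.1) from [ 510.6 -105.7    8.1] [179.5  -0.3   2.2] rows [0.0252 0.0001 0.0004] turn 0.0019 dist 12.6
go (np.float64(549.1460721867843), np.float64(-104.31375841726975), 8, 2.1) from [ 510.6 -105.7    8.1] [179.5  -0.3   2.2] rows [0.0772 0.0002 0.0006] turn 0.0019 dist 38.6
go (np.float64(569.1326400623574), np.float64(-103.58088424313863), 8, 2.1) from [ 510.6 -105.7    8.1] [179.5  -0.3   2.2] rows [0.1172 0.0002 0.0008] turn 0.0019 dist 58.6
```

View pics/w6.png

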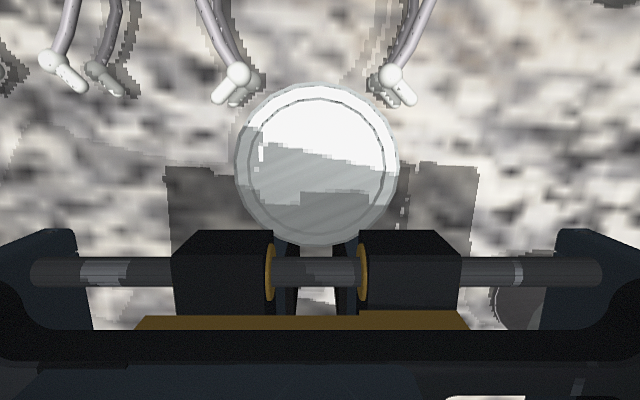

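Tin centred between the beads (tin at u≈318, beads at u 238/398). I push slowly.

>>> arm_command([
  [0.8,0.007,0,0,0],
  [0.8,0.014,0,0,0],
  [0.8,0.021,0,0,0],
  [0.8,0.028,0,0,0],
  [0.8,0.034,0,0,0],
  [0.8,0.04,0,0,0],
  [0.8,0.046,0,0,0],
  [0.8,0.052,0,0,0],
])

```text
time_s: 10.93
ee_pos: [528.7, -104.1, 7.8]
ee_rot: [179.7, 0.7, 2.2]
force: [-19.8, -1.9, 15.6]
gripper_width: 18.3
```

```bash
python3 - <<'E'
from h import *
th=np.radians(2.1);X=np.array([np.cos(th),np.sin(th)]); seat=np.array([617.7,-101.8])
print(env.state()['force'])
for d in(20,0): q=seat-(d+48.6)*X; go(q[0],q[1],8,2.1)
cv2.imwrite('pics/w7.png',env.grab_frame('wrist')[:,:,::-1])
E
```

```text
[-19.79961399  -1.93007333  15.57173063]
go (np.float64(549.1460721867843), np.float64(-104.31375841726975), 8, 2.1) from [ 528.7 -104.1    7.8] [179.7   0.7   2.2] rows [ 0.0408  0.002  -0.0009] turn 0.0029 dist 20.4
go (np.float64(569.1326400623574), np.float64(-103.58088424313863), 8, 2.1) from [ 528.7 -104.1    7.8] [179.7   0.7   2.2] rows [ 0.0808  0.0021 -0.0014] turn 0.0029 dist 40.4
```

View pics/w7.png

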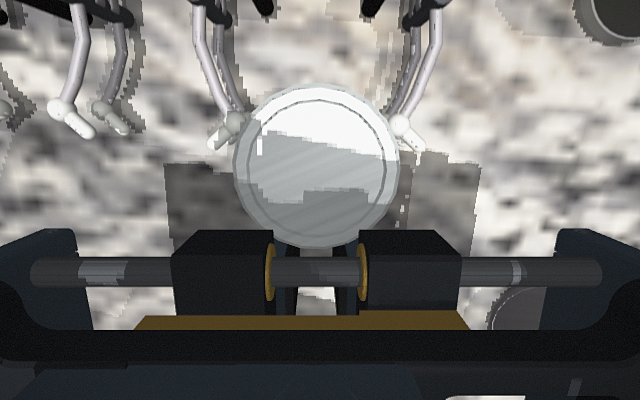

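>>> arm_command([
  [0.8,0.017,0.001,-0.002,0],
  [0.8,0.02,0.002,-0.003,0],
  [0.8,0.023,0.002,-0.003,0],
  [0.8,0.026,0.002,-0.003,0],
])

```text
time_s: 11.32
ee_pos: [538.2, -104.1, 8.3]
ee_rot: [179.8, 1.2, 2.2]
force: [-9.3, -0.4, 3.8]
gripper_width: 18.0
```

```bash
python3 - <<'E'
from h import *
print(env.state()['force'])
cv2.imwrite('pics/w8.png',env.grab_frame('wrist')[:,:,::-1])
cv2.imwrite('pics/s8.png',cv2.resize(env.grab_frame('scene')[170:270,320:440,::-1],None,fx=6,fy=6,interpolation=cv2.INTER_CUBIC))
E
```

```text
[-9.29037053 -0.36816487  3.77828596]
```

View pics/w8.png

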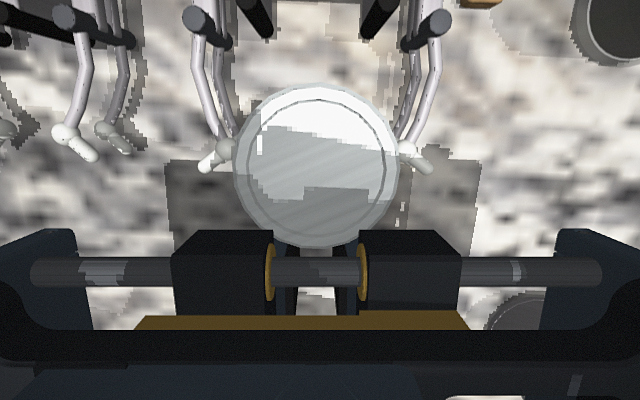

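View pics/s8.png

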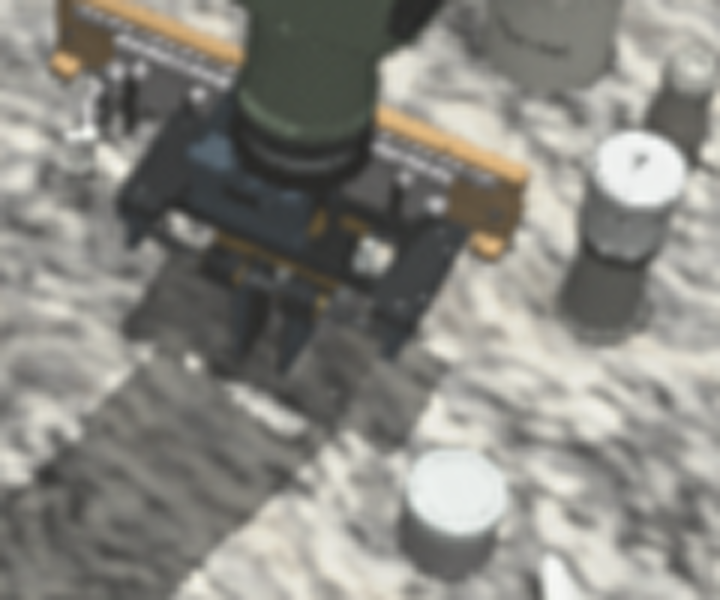

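>>> arm_command([
  [0.8,0.008,0,-0.001,0],
  [0.8,0.012,0,-0.001,0],
  [0.8,0.016,0,-0.001,0],
  [0.8,0.02,0,-0.001,0],
])

```text
time_s: 11.75
ee_pos: [546.4, -103.5, 8.2]
ee_rot: [179.8, 1.4, 2.2]
force: [-5.7, -0.3, 2.1]
gripper_width: 18.6
```

```bash
python3 - <<'E'
from h import *
print(env.state()['force'])
cv2.imwrite('pics/w9.png',env.grab_frame('wrist')[:,:,::-1])
E
```

```text
[-5.72507647 -0.29604612  2.13547881]
```

View pics/w9.png

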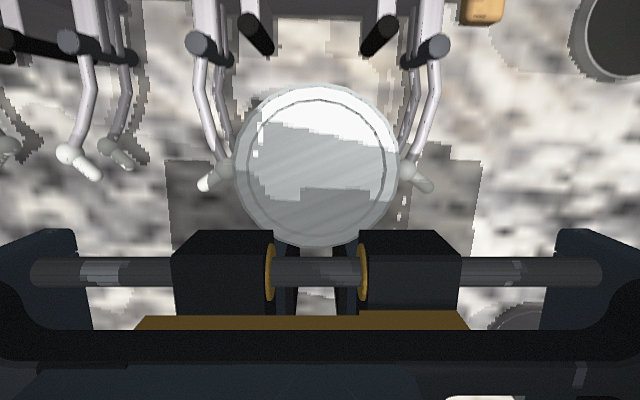

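>>> arm_command([
  [0.8,0.007,0,-0.001,0],
  [0.8,0.012,0,-0.001,0],
  [0.8,0.017,0,-0.001,0],
  [0.8,0.022,0,-0.001,0],
])

```text
time_s: 12.13
ee_pos: [560.6, -103.3, 8.7]
ee_rot: [179.7, 1.1, 2.2]
force: [-0.1, 1.2, 0.1]
gripper_width: 18.7
```

```bash
python3 - <<'E'
from h import *
print(env.state()['force'])
cv2.imwrite('pics/w10.png',env.grab_frame('wrist')[:,:,::-1])
E
```

```text
[-0.06404875  1.19340285  0.08347923]
```

View pics/w10.png

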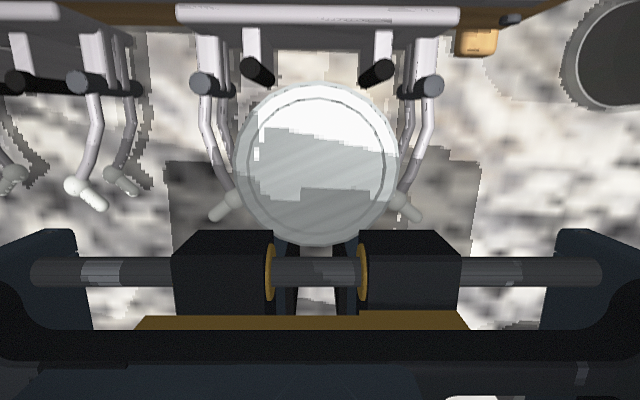

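>>> arm_command([
  [0.8,0.004,0,0,0],
  [0.8,0.008,0,0,0],
  [0.8,0.012,0,0,0],
  [0.8,0.015,0,0,0],
  [0.8,0.017,0,0,0],
])

```text
time_s: 12.6
ee_pos: [569.2, -103.0, 8.6]
ee_rot: [179.7, 1.1, 2.2]
force: [-2.6, -0.5, 3.0]
gripper_width: 18.3
```

```bash
python3 - <<'E'
from h import *
print(env.state()['force'])
cv2.imwrite('pics/w11.png',env.grab_frame('wrist')[:,:,::-1])
E
```

```text
[-2.60097575 -0.50784136  3.0029727 ]
```

View pics/w11.png

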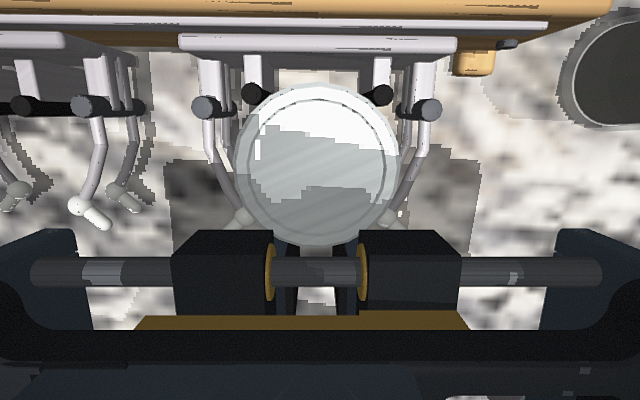

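>>> arm_command([
  [0.8,0.003,0,-0.001,0],
  [0.8,0.005,0,-0.001,0],
  [0.8,0.007,0,-0.001,0],
  [0.8,0.008,0,-0.001,0],
])

```text
time_s: 12.98
ee_pos: [569.1, -102.9, 8.7]
ee_rot: [179.8, 1.6, 2.3]
force: [-10.9, -2.1, 6.4]
gripper_width: 18.2
```

Home: it stopped exactly at the predicted 569 mm. Now I back off along the clip axis and rise.

>>> arm_command([
  [0.8,-0.02,0,-0.001,0],
  [0.8,-0.06,0,-0.002,0],
  [0.8,-0.12,0,-0.002,0],
  [0.8,-0.18,0,-0.06,0],
  [0.8,-0.2,0,-0.14,0],
  [0.8,-0.2,0,-0.22,0],
  [0.6,-0.2,0,-0.28,0],
  [0.6,-0.2,0,-0.3,0],
])

```text
time_s: 13.65
ee_pos: [476.7, -106.8, 166.8]
ee_rot: [179.6, 1.0, 2.2]
force: [0.7, -0.8, 0.1]
gripper_width: 29.0
```

```bash
python3 - <<'E'
from h import *
p,R,s=pose(); print(p,s['ee_rot'])
cv2.imwrite('pics/w12.png',env.grab_frame('wrist')[:,:,::-1])
cv2.imwrite('pics/s12.png',cv2.resize(env.grab_frame('scene')[130:280,240:440,::-1],None,fx=4,fy=4,interpolation=cv2.INTER_CUBIC))
E
```

```text
[ 476.6995481  -106.79394981  166.76850388] [179.61579495   0.97235448   2.24560143]
```

View pics/w12.png

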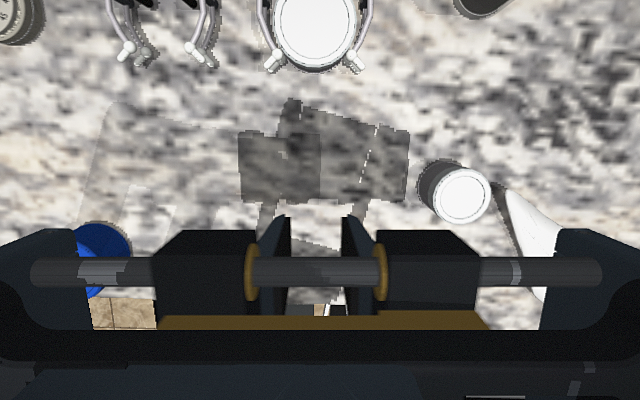

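View pics/s12.png

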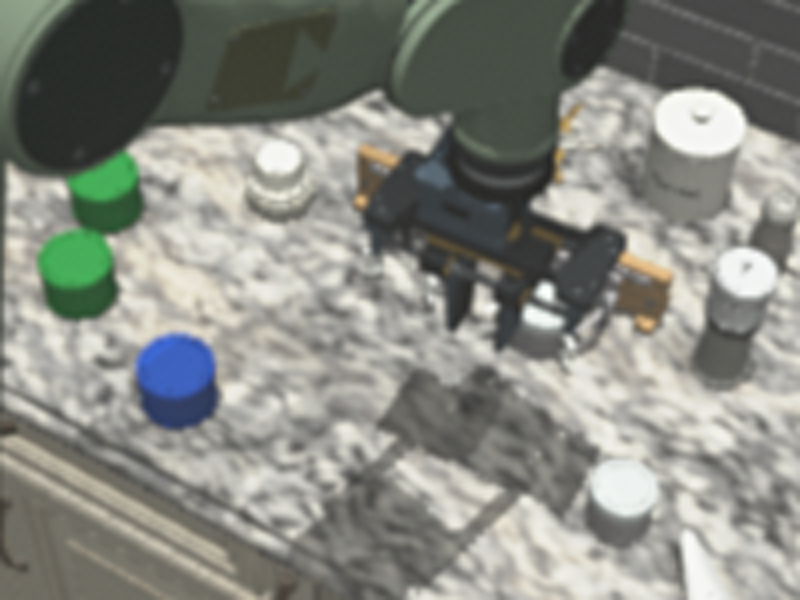

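```bash
python3 - <<'E'
from h import *
print('big',wray([315,28],52),'small',wray([461,194.5],52))
print('rest left edge (shadow/edge)',wray([[497,183],[503,200],[513,225],[530,270]],10).round(1))
# top view edge
print(ray('top',np.array([[578,437],[600,485],[640,565],[660,600]])/4+[310,120],10).round(1))
a=cv2.imread('pics/w12.png');cv2.imwrite('pics/w12z.png',cv2.resize(a[140:300,400:600],None,fx=4,fy=3.75,interpolation=cv2.INTER_CUBIC))
E
```

```text
big [[ 610.85076166 -101.690529     52.        ]] small [[ 479.75619716 -239.55839303   52.        ]]
rest left edge (shadow/edge) [[ 483.2 -295.3   10. ]
 [ 465.2 -305.1   10. ]
 [ 438.  -321.4   10. ]
 [ 385.6 -351.5   10. ]]
[[ 483.7 -303.5   10. ]
 [ 446.9 -317.8   10. ]
 [ 386.8 -343.6   10. ]
 [ 360.8 -356.6   10. ]]
```

View pics/w12z.png

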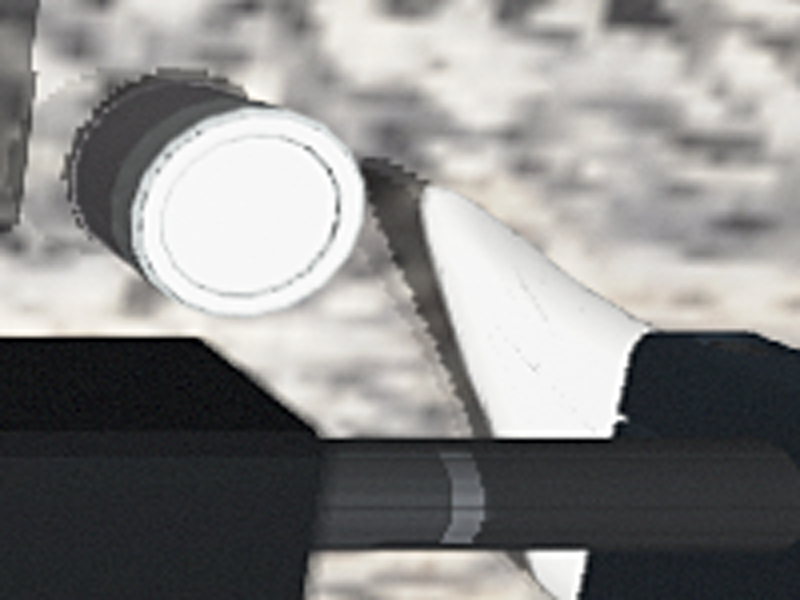

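```bash
python3 - <<'E'
from h import *
a=cv2.imread('pics/w12.png');cv2.imwrite('pics/w12y.png',cv2.resize(a[0:100,90:400],None,fx=2.5,fy=2.5,interpolation=cv2.INTER_CUBIC))
E
```

```text
(no output)
```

View pics/w12y.png

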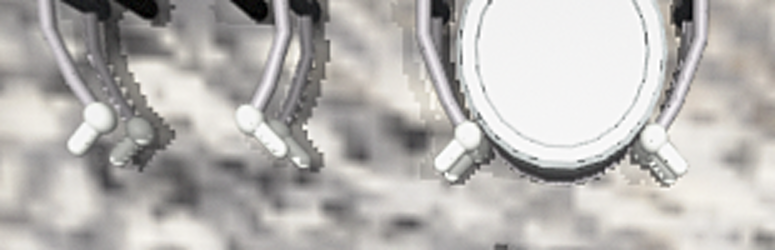

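```bash
python3 - <<'E'
from h import *
f=lambda u,v:(u/2.5+90,v/2.5)
b=wray([f(98,118),f(247,118),f(466,134),f(656,137)],42);print(b.round(1))
l=wray([f(460,60),f(665,60),f(563,163)],52);print('lid L,R,bottom',l.round(1))
th=np.radians(2.1);X=np.array([np.cos(th),np.sin(th)])
m=(b[2]+b[3])[:2]/2; print('bottom-of-lid +34 rel bead mid',(l[2,:2]-m)@X+34, 'w',np.linalg.norm(l[0]-l[1]))
E
```

```text
[[ 592.4   51.8   42. ]
 [ 594.4    2.5   42. ]
 [ 592.4  -70.2   42. ]
 [ 594.1 -133.7   42. ]]
lid L,R,bottom [[ 612.4  -69.3   52. ]
 [ 615.  -133.9   52. ]
 [ 583.5 -102.9   52. ]]
bottom-of-lid +34 rel bead mid 24.198215065442874 w 64.71993307747702
```

```bash
python3 - <<'E'
from h import *
go(427,-272,110,30)
E
```

```text
go (427, -272, 110, 30) from [ 475.3 -106.4  163.7] [179.7   1.2   2.3] rows [-0.1073  0.3265  0.1115] turn -0.6164 dist 180.6
```

>>> arm_command([
  [0.65,-0.107,0.327,0.05,-0.62],
  [0.65,-0.107,0.327,0.1,-0.62],
  [0.65,-0.107,0.327,0.11,-0.62],
  [0.65,-0.107,0.327,0.11,-0.62],
  [0.65,-0.107,0.327,0.11,-0.62],
  [0.65,-0.107,0.327,0.11,-0.62],
  [0.65,-0.107,0.327,0.11,-0.62],
])

```text
time_s: 14.33
ee_pos: [425.5, -272.3, 108.0]
ee_rot: [-179.4, 1.4, 30.0]
force: [-0.8, 0.3, -0.4]
gripper_width: 31.9
```

```bash
python3 - <<'E'
from h import *
go(427,-272,8,30)
cv2.imwrite('pics/w13.png',env.grab_frame('wrist')[:,:,::-1])
E
```

```text
go (427, -272, 8, 30) from [ 425.5 -272.3  108. ] [-179.4    1.4   30. ] rows [0.0077 0.003  0.1999] turn -0.0006 dist 100.1
```

View pics/w13.png

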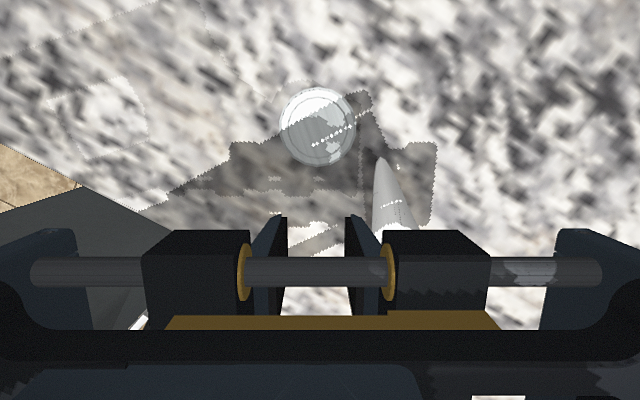

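>>> arm_command([
  [0.65,0.004,0.003,0.08,0],
  [0.65,0.004,0.003,0.14,0],
  [0.65,0.004,0.003,0.18,0],
  [0.65,0.004,0.003,0.198,0],
  [0.65,0.004,0.003,0.2,0],
  [0.65,0.004,0.003,0.2,0],
])

```text
time_s: 14.88
ee_pos: [426.9, -271.7, 9.1]
ee_rot: [-179.5, 1.3, 30.1]
force: [-0.5, -0.6, -0.0]
gripper_width: 32.2
```

```bash
python3 - <<'E'
from h import *
d=np.array([np.cos(np.pi/6),.5]); T=np.array([480.2,-241.5])
for k in (45,37,-8): q=T-k*d; go(q[0],q[1],8,30)
cv2.imwrite('pics/w14.png',env.grab_frame('wrist')[:,:,::-1])
E
```

```text
go (np.float64(441.22885682970025), np.float64(-264.0), 8, 30) from [ 426.9 -271.7    9.1] [-179.5    1.3   30.1] rows [0.0325 0.0011 0.0014] turn 0.0028 dist 16.3
go (np.float64(448.1570600599758), np.float64(-260.0), 8, 30) from [ 426.9 -271.7    9.1] [-179.5    1.3   30.1] rows [0.0485 0.0011 0.001 ] turn 0.0028 dist 24.3
go (np.float64(487.1282032302755), np.float64(-237.5), 8, 30) from [ 426.9 -271.7    9.1] [-179.5    1.3   30.1] rows [ 0.1385  0.0013 -0.0011] turn 0.0028 dist 69.2
```

View pics/w14.png

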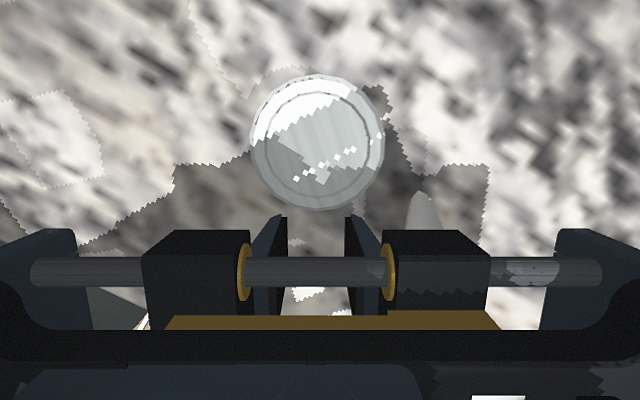

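>>> arm_command([
  [0.65,0.02,0.001,0.001,0],
  [0.65,0.038,0.001,0.001,0],
  [0.65,0.05,0.001,0,0],
  [0.65,0.068,0.001,0,0],
  [0.65,0.088,0.001,0,0],
  [0.65,0.108,0.001,0,0],
  [0.65,0.124,0.001,-0.001,0],
  [0.65,0.134,0.001,-0.001,0],
])

```text
time_s: 15.6
ee_pos: [486.9, -238.5, 8.8]
ee_rot: [-179.6, 1.2, 30.2]
force: [-3.1, -2.1, 3.0]
gripper_width: 31.6
```

```bash
python3 - <<'E'
from h import *
s=env.state();print(s['ee_pos'],s['ee_rot'],s['force'])
cv2.imwrite('pics/w15.png',env.grab_frame('wrist')[:,:,::-1])
cv2.imwrite('pics/s15.png',cv2.resize(env.grab_frame('scene')[150:300,280:480,::-1],None,fx=4,fy=4,interpolation=cv2.INTER_CUBIC))
E
```

```text
[ 486.89857948 -238.4665523     8.83632355] [-179.6044187     1.23869465   30.15301534] [-3.09684289 -2.05124207  3.00213425]
```

View pics/w15.png

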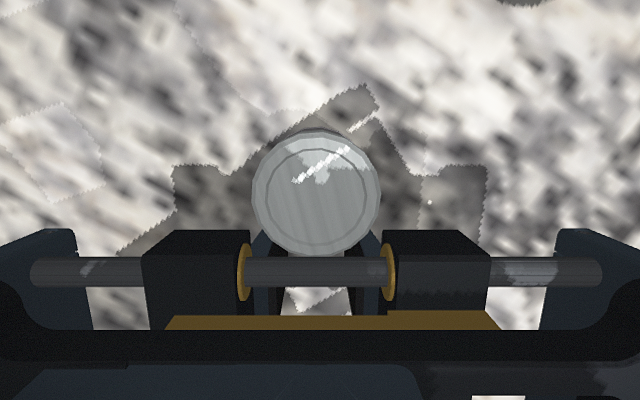

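View pics/s15.png

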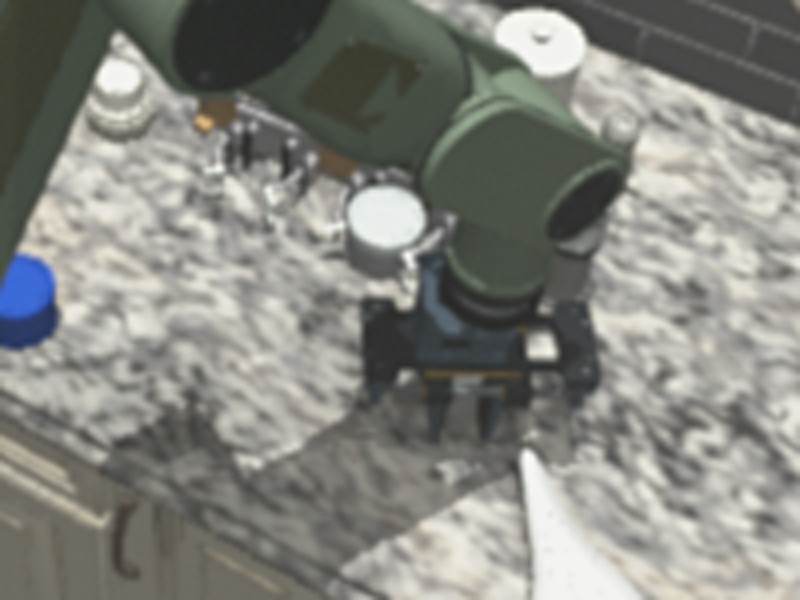

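```bash
python3 - <<'E'
from h import *
print('grinder head',tri((444.3,159.3),(426.2,198.0)))
print('small via wrist',wray([316,192],52))
E
```

```text
grinder head [ 665.88791207 -250.78451117  128.73683492]
small via wrist [[ 522.48200578 -218.738077     52.        ]]
```

>>> arm_command([
  [0.65,-0.015,0,0,0],
  [0.65,-0.03,0,-0.03,0],
  [0.65,-0.03,0,-0.1,0],
  [0.65,-0.03,0,-0.17,0],
  [0.65,-0.03,0,-0.2,0],
  [0.65,-0.03,0,-0.2,0],
])

```text
time_s: 16.2
ee_pos: [477.7, -247.2, 112.9]
ee_rot: [-180.0, 1.0, 30.1]
force: [0.2, -0.3, 0.8]
gripper_width: 31.9
```

```bash
python3 - <<'E'
from h import *
go(519,-268,100,88)
E
```

```text
go (519, -268, 100, 88) from [ 477.7 -247.2  112.9] [-180.     1.    30.1] rows [0.051  0.0774 0.0249] turn -1.2866 dist 48.0
```

>>> arm_command([
  [0.65,0.051,0.077,0,-1],
  [0.65,0.051,0.077,0,-1],
  [0.65,0.051,0.077,0,-1],
  [0.65,0.051,0.077,0,-1],
  [0.65,0.051,0.077,0,-1],
  [0.65,0.051,0.077,0,-1],
  [0.65,0.051,0.077,0,-1],
])

```text
time_s: 16.78
ee_pos: [517.7, -267.6, 110.8]
ee_rot: [-179.2, 0.6, 75.3]
force: [0.1, 0.9, -0.0]
gripper_width: 31.8
```

>>> arm_command([
  [0.65,0,0,0,-0.29],
  [0.65,0,0,0,-0.29],
  [0.65,0,0,0,-0.29],
  [0.65,0,0,0,-0.29],
])

```text
time_s: 17.12
ee_pos: [516.8, -267.6, 109.7]
ee_rot: [-178.9, 0.4, 88.2]
force: [0.1, 0.3, -0.2]
gripper_width: 32.0
```

```bash
python3 - <<'E'
from h import *
p,R,s=pose();print(p,s['ee_rot'])
cv2.imwrite('pics/w16.png',env.grab_frame('wrist')[:,:,::-1])
E
```

```text
[ 516.78259746 -267.58996619  109.69872615] [-178.92800328    0.37820218   88.20860864]
```

View pics/w16.png

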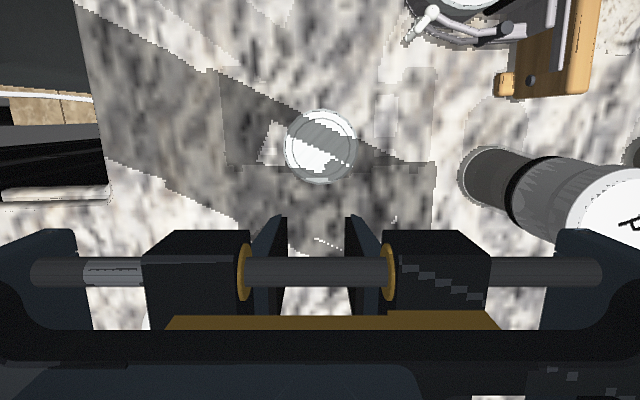

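```bash
python3 - <<'E'
from h import *
t=wray([320,147],52)[0]; print(t, wray([462,175],0))
d=np.array([528.8,25.3])-t[:2]; d/=np.linalg.norm(d); print(np.degrees(np.arctan2(d[1],d[0])))
q=t[:2]-48*d; go(q[0],q[1],8,87.5); q=np.array([528.8,25.3])-37.5*d; print(q)
E
```

```text
[ 520.54185121 -219.36621606   52.        ] [[ 644.20395667 -252.34978223    0.        ]]
88.06684583551055
go (np.float64(518.9226430137575), np.float64(-267.33889750490283), 8, 87.5) from [ 517.1 -267.6  110. ] [-179.     0.4   88.2] rows [0.0021 0.0074 0.2039] turn 0.0162 dist 102.0
[527.5349936  -12.17865738]
```

>>> arm_command([
  [0.65,0.002,0.007,0.08,0],
  [0.65,0.002,0.007,0.15,0],
  [0.65,0.002,0.007,0.19,0],
  [0.65,0.002,0.007,0.203,0],
  [0.65,0.002,0.007,0.203,0],
  [0.65,0.002,0.007,0.203,0],
])

```text
time_s: 17.67
ee_pos: [519.3, -267.8, 9.0]
ee_rot: [-179.0, 0.4, 88.2]
force: [-0.0, 0.6, 0.3]
gripper_width: 31.9
```

```bash
python3 - <<'E'
from h import *
go(527.5,-12.2,8.5,88)
E
```

```text
go (527.5, -12.2, 8.5, 88) from [ 519.3 -267.8    9. ] [-179.     0.4   88.2] rows [ 0.5114  0.     -0.0027] turn 0.0038 dist 255.7
```

>>> arm_command([
  [0.65,0.012,0,0,0],
  [0.65,0.022,0,0,0],
  [0.65,0.032,0,0,0],
  [0.65,0.048,0,0,0],
  [0.65,0.07,0,0,0],
  [0.65,0.095,0,0,0],
  [0.65,0.12,0,0,0],
  [0.65,0.14,0,0,0],
])

```text
time_s: 18.33
ee_pos: [521.5, -196.0, 8.7]
ee_rot: [-179.0, 0.4, 88.2]
force: [-0.0, -1.3, 2.2]
gripper_width: 31.6
```

```bash
python3 - <<'E'
from h import *
go(527.5,-12.2,8.5,88)
cv2.imwrite('pics/w17.png',env.grab_frame('wrist')[:,:,::-1])
E
```

```text
go (527.5, -12.2, 8.5, 88) from [ 521.5 -196.     8.7] [-179.     0.4   88.2] rows [ 0.3678  0.0005 -0.0023] turn 0.0047 dist 183.9
```

View pics/w17.png

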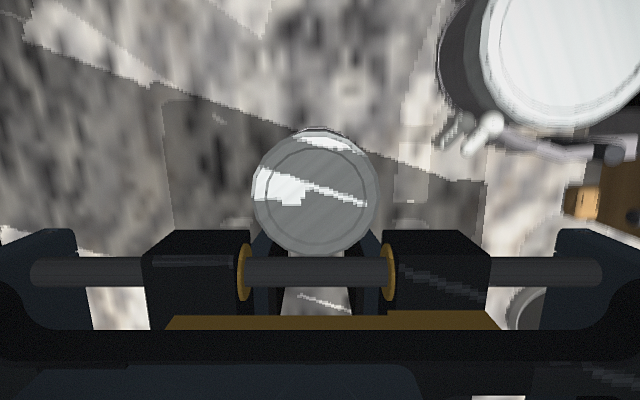

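Nested; path past the big tin is clear. Continue.

>>> arm_command([
  [0.65,0.015,0,0,0],
  [0.65,0.04,0,0,0],
  [0.65,0.065,0,0,0],
  [0.65,0.09,0,0,0],
  [0.65,0.115,0,0,0],
  [0.65,0.14,0,0,0],
  [0.65,0.165,0,0,0],
  [0.65,0.185,0,0,0],
])

```text
time_s: 19.05
ee_pos: [523.8, -100.4, 7.9]
ee_rot: [-178.9, 0.3, 88.3]
force: [-0.2, -2.1, 2.0]
gripper_width: 31.9
```

```bash
python3 - <<'E'
from h import *
go(527.5,-12.2,8.5,88)
E
```

```text
go (527.5, -12.2, 8.5, 88) from [ 523.8 -100.4    7.9] [-178.9    0.3   88.3] rows [ 0.1764  0.002  -0.0022] turn 0.0061 dist 88.2
```

>>> arm_command([
  [0.65,0.015,0,0,0],
  [0.65,0.038,0,-0.001,0],
  [0.65,0.06,0.001,-0.001,0],
  [0.65,0.08,0.001,-0.001,0],
  [0.65,0.1,0.001,-0.001,0],
  [0.65,0.12,0.001,-0.002,0],
  [0.65,0.135,0.001,-0.002,0],
  [0.65,0.145,0.001,-0.002,0],
])

```text
time_s: 19.72
ee_pos: [526.4, -26.8, 8.4]
ee_rot: [-178.9, 0.3, 88.3]
force: [0.2, -1.5, 0.0]
gripper_width: 31.7
```

>>> arm_command([
  [0.65,0.01,0,0,0],
  [0.65,0.018,0.001,0,0],
  [0.65,0.024,0.001,0,0],
  [0.65,0.028,0.001,0,0],
  [0.65,0.03,0.001,0,0],
  [0.65,0.03,0.001,0,0],
])

```text
time_s: 20.22
ee_pos: [527.4, -11.8, 8.4]
ee_rot: [-178.9, 0.3, 88.3]
force: [0.2, 1.0, -0.5]
gripper_width: 32.1
```

```bash
python3 - <<'E'
from h import *
go(527.5,-12.2,8.5,88)
cv2.imwrite('pics/w18.png',env.grab_frame('wrist')[:,:,::-1])
E
```

```text
go (527.5, -12.2, 8.5, 88) from [527.4 -11.8   8.4] [-178.9    0.3   88.3] rows [-0.0008  0.0002 -0.0003] turn 0.0068 dist 0.5
```

View pics/w18.png

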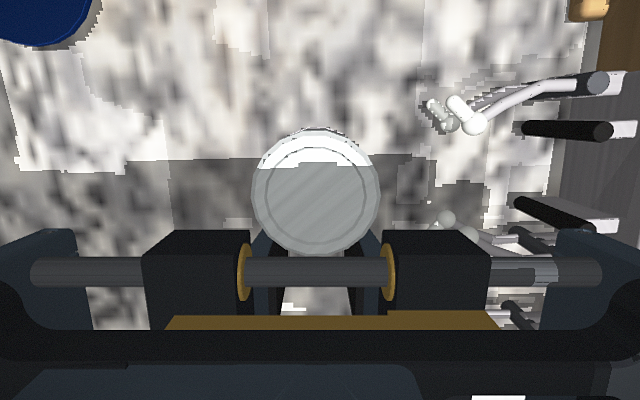

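Small tin is in front of the narrow clip. I back off, rise and turn.

>>> arm_command([
  [0.65,-0.03,0,0,0],
  [0.65,-0.05,0,-0.05,0],
  [0.65,-0.05,0,-0.13,0],
  [0.65,-0.05,0,-0.21,0],
  [0.65,-0.05,0,-0.29,0],
  [0.65,-0.05,0,-0.35,0],
  [0.65,-0.05,0,-0.36,0],
])

```text
time_s: 20.85
ee_pos: [533.4, -36.5, 194.7]
ee_rot: [-179.6, 0.3, 88.3]
force: [0.8, -0.0, 0.3]
gripper_width: 32.1
```

```bash
python3 - <<'E'
from h import *
go(456,22,188,2.1)
E
```

```text
go (456, 22, 188, 2.1) from [533.4 -36.5 194.7] [-179.6    0.3   88.3] rows [ 0.1123 -0.1581  0.0138] turn 1.9147 dist 97.2
```

>>> arm_command([
  [0.86,0.112,-0.158,0,1],
  [0.86,0.112,-0.158,0,1],
  [0.86,0.112,-0.158,0,1],
  [0.86,0.112,-0.158,0,1],
  [0.86,0.112,-0.158,0,1],
  [0.86,0.112,-0.158,0,1],
  [0.86,0.112,-0.158,0,1],
])

```text
time_s: 21.43
ee_pos: [455.5, 21.9, 194.4]
ee_rot: [-179.9, 0.5, 43.0]
force: [0.3, 0.2, 0.1]
gripper_width: 12.7
```

>>> arm_command([
  [0.86,0,0,0,0.95],
  [0.86,0,0,0,0.95],
  [0.86,0,0,0,0.95],
  [0.86,0,0,0,0.95],
  [0.86,0,0,0,0.95],
  [0.86,0,0,0,0.95],
  [0.86,0,0,0,0.95],
  [0.86,0,0,0,0.95],
])

```text
time_s: 22.1
ee_pos: [455.1, 21.8, 194.0]
ee_rot: [179.7, 0.5, 0.4]
force: [0.7, -0.2, 1.0]
gripper_width: 12.8
```

```bash
python3 - <<'E'
from h import *
p,R,s=pose();print(p,s['ee_rot'],s['gripper_width'])
a=env.grab_frame('wrist')[:,:,::-1];cv2.imwrite('pics/w19.png',a)
cv2.imwrite('pics/w19z.png',cv2.resize(a[0:160,220:420],None,fx=4,fy=3.75,interpolation=cv2.INTER_CUBIC))
E
```

```text
[455.13945591  21.83799123 193.97163679] [179.70184571   0.51066233   0.39444467] 12.804055023946939
```

View pics/w19.png

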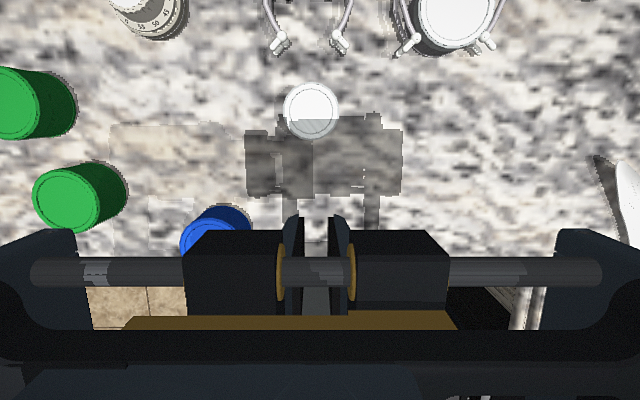

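View pics/w19z.png

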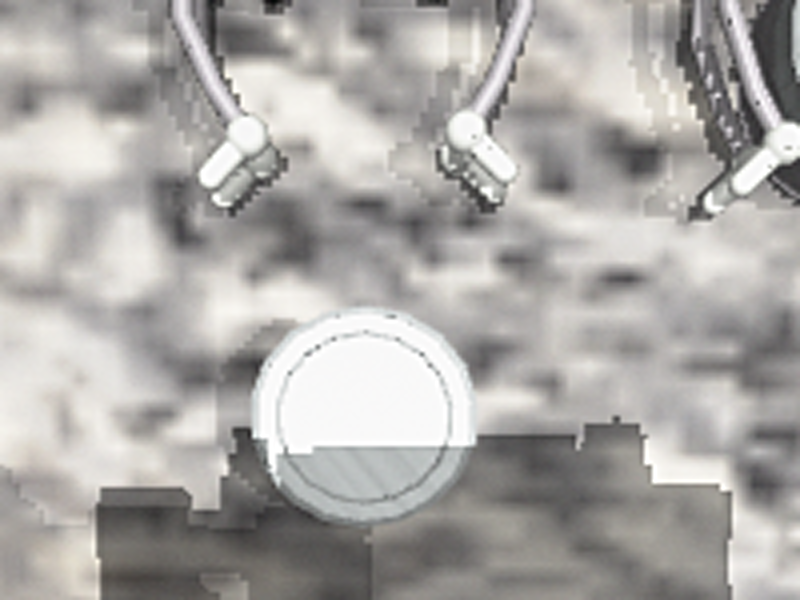

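```bash
python3 - <<'E'
from h import *
b=wray([[282,35.5],[336.5,34.9]],42)[:,:2]; t=wray([311,110.9],52)[0,:2]
th=np.radians(2.1);X=np.array([np.cos(th),np.sin(th)]);Y=np.array([-X[1],X[0]])
m=b.mean(0); seat=m+18*X
print('beads',b.round(1),'tin',t,'seat',seat,'tin in clip', (t-seat)@X,(t-seat)@Y)
back=np.sqrt(27**2-6.4**2)+16; print(back)
q=t-(back+22)*X;go(q[0],q[1],8,2.1)
q=seat-(back+100)*X;go(q[0],q[1],8,2.1)
E
```

```text
beads [[595.8  52.3]
 [596.7   2.4]] tin [529.34239898  25.41542521] seat [614.24328419  27.97479979] tin in clip -84.93765022011155 0.5534276182330139
42.230516578977245
go (np.float64(465.15502001445805), np.float64(23.06178086560325), 8, 2.1) from [455.2  21.8 194.1] [179.7   0.5   0.4] rows [ 0.0231 -0.0042  0.372 ] turn -0.038 dist 186.3
go (np.float64(472.108290505953), np.float64(22.762946166575446), 8, 2.1) from [455.2  21.8 194.1] [179.7   0.5   0.4] rows [ 0.037  -0.0035  0.3718] turn -0.038 dist 186.8
```

>>> arm_command([
  [0.86,0.018,-0.003,0.08,-0.038],
  [0.86,0.018,-0.003,0.16,-0.038],
  [0.86,0.018,-0.003,0.24,-0.038],
  [0.86,0.018,-0.003,0.31,-0.038],
  [0.86,0.018,-0.003,0.355,-0.038],
  [0.86,0.018,-0.003,0.371,-0.038],
  [0.86,0.018,-0.003,0.371,-0.038],
])

```text
time_s: 22.73
ee_pos: [461.2, 22.4, 6.8]
ee_rot: [179.7, 0.8, 2.2]
force: [0.0, -0.3, 0.2]
gripper_width: 12.8
```

```bash
python3 - <<'E'
from h import *
th=np.radians(2.1);X=np.array([np.cos(th),np.sin(th)]); seat=np.array([614.2,28.0])
print(env.state()['gripper_width'])
for d in(85,50,0): q=seat-(d+42.2)*X; go(q[0],q[1],8.5,2.1)
E
```

```text
12.842873935780757
go (np.float64(487.085428311355), np.float64(23.33892025252604), 8.5, 2.1) from [461.2  22.4   6.8] [179.7   0.8   2.2] rows [ 0.0517  0.     -0.004 ] turn 0.0017 dist 25.9
go (np.float64(522.0619220936079), np.float64(24.62145005725551), 8.5, 2.1) from [461.2  22.4   6.8] [179.7   0.8   2.2] rows [ 1.217e-01  1.000e-04 -4.900e-03] turn 0.0017 dist 60.9
go (np.float64(572.0283417825408), np.float64(26.453635492583324), 8.5, 2.1) from [461.2  22.4   6.8] [179.7   0.8   2.2] rows [ 0.2217  0.0003 -0.0063] turn 0.0017 dist 110.9
```

>>> arm_command([
  [0.86,0.022,0,-0.003,0],
  [0.86,0.04,0,-0.004,0],
  [0.86,0.052,0,-0.004,0],
  [0.86,0.066,0,-0.004,0],
  [0.86,0.082,0,-0.005,0],
  [0.86,0.098,0,-0.005,0],
  [0.86,0.112,0,-0.005,0],
  [0.86,0.121,0,-0.005,0],
])

```text
time_s: 23.4
ee_pos: [523.0, 24.7, 8.7]
ee_rot: [179.7, 0.7, 2.2]
force: [-2.0, 0.5, 1.0]
gripper_width: 12.2
```

```bash
python3 - <<'E'
from h import *
th=np.radians(2.1);X=np.array([np.cos(th),np.sin(th)]); seat=np.array([614.2,28.0])
for d in(37,18,0): q=seat-(d+42.2)*X; go(q[0],q[1],8.5,2.1)
cv2.imwrite('pics/w20.png',env.grab_frame('wrist')[:,:,::-1])
E
```

```text
go (np.float64(535.0531912127304), np.float64(25.097818270440744), 8.5, 2.1) from [523.   24.7   8.7] [179.7   0.7   2.2] rows [0.0242 0.0002 0.0002] turn 0.0017 dist 12.1
go (np.float64(554.040430694525), np.float64(25.79404873586531), 8.5, 2.1) from [523.   24.7   8.7] [179.7   0.7   2.2] rows [ 0.0622  0.0002 -0.0003] turn 0.0017 dist 31.1
go (np.float64(572.0283417825408), np.float64(26.453635492583324), 8.5, 2.1) from [523.   24.7   8.7] [179.7   0.7   2.2] rows [ 0.0982  0.0003 -0.0007] turn 0.0017 dist 49.1
```

View pics/w20.png

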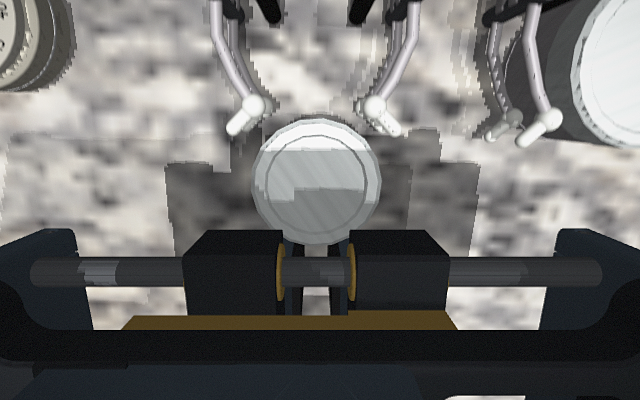

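>>> arm_command([
  [0.86,0.01,0,0,0],
  [0.86,0.018,0,0,0],
  [0.86,0.024,0,0,0],
  [0.86,0.029,0,-0.001,0],
  [0.86,0.034,0,-0.002,0],
  [0.86,0.039,0,-0.003,0],
  [0.86,0.044,0,-0.004,0],
  [0.86,0.049,0,-0.004,0],
])

```text
time_s: 24.12
ee_pos: [543.2, 25.7, 9.2]
ee_rot: [179.7, 1.3, 2.2]
force: [-8.8, 1.0, 2.6]
gripper_width: 13.2
```

```bash
python3 - <<'E'
from h import *
print(env.state()['force'])
cv2.imwrite('pics/w21.png',env.grab_frame('wrist')[:,:,::-1])
E
```

```text
[-8.75296512  0.99305074  2.62481603]
```

View pics/w21.png

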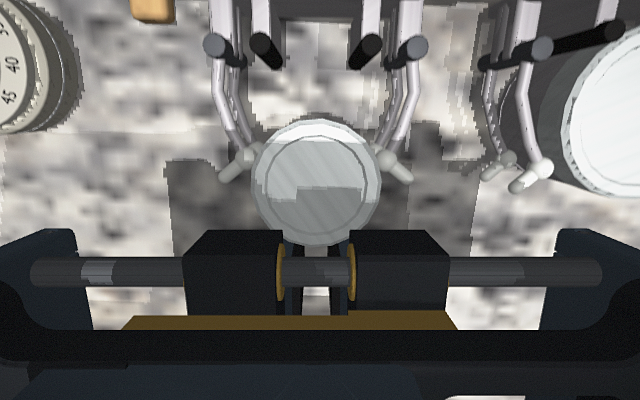

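>>> arm_command([
  [0.86,0.012,0,-0.001,0],
  [0.86,0.016,0,-0.001,0],
  [0.86,0.02,0,-0.001,0],
  [0.86,0.024,0,-0.001,0],
  [0.86,0.028,0,-0.001,0],
])

```text
time_s: 24.58
ee_pos: [557.0, 26.3, 9.1]
ee_rot: [179.7, 1.3, 2.2]
force: [-3.3, -0.5, 1.1]
gripper_width: 12.8
```

```bash
python3 - <<'E'
from h import *
print(env.state()['force'])
cv2.imwrite('pics/w22.png',env.grab_frame('wrist')[:,:,::-1])
E
```

```text
[-3.34874387 -0.47809662  1.0901923 ]
```

View pics/w22.png

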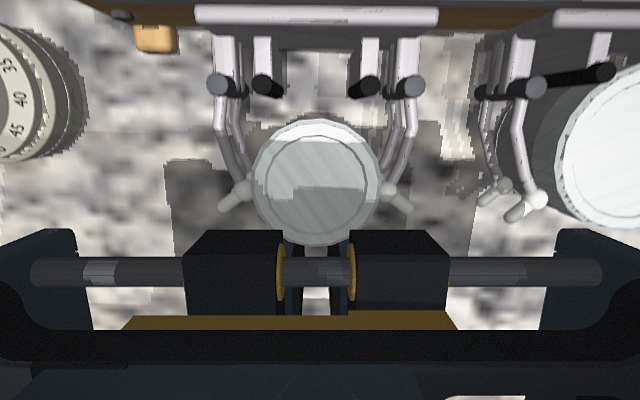

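Past the beads (now at row 190, behind the tin centre at row 182). I follow it home gently; the expected stop is about 572.

>>> arm_command([
  [0.86,0.006,0,0,0],
  [0.86,0.011,0,0,0],
  [0.86,0.016,0,0,0],
  [0.86,0.021,0,0,0],
  [0.86,0.025,0,0,0],
  [0.86,0.028,0,0,0],
])

```text
time_s: 25.13
ee_pos: [571.9, 26.8, 8.9]
ee_rot: [179.7, 1.3, 2.2]
force: [-5.2, -0.5, 2.8]
gripper_width: 12.8
```

>>> arm_command([
  [0.86,0.002,0,0,0],
  [0.86,0.004,0,0,0],
  [0.86,0.006,0,-0.001,0],
  [0.86,0.008,0,-0.001,0],
])

```text
time_s: 25.47
ee_pos: [571.8, 26.8, 8.9]
ee_rot: [179.7, 1.8, 2.2]
force: [-10.8, -0.3, 7.6]
gripper_width: 12.9
```

Stopped firmly at 571.8 (predicted 572.0). Retreat and check both.

>>> arm_command([
  [0.86,-0.02,0,0,0],
  [0.86,-0.06,0,0,0],
  [0.86,-0.12,0,0,0],
  [0.86,-0.18,0,-0.06,0],
  [0.86,-0.2,0,-0.14,0],
  [0.86,-0.2,0.03,-0.22,0],
  [0.86,-0.2,0.06,-0.3,0],
  [0.86,-0.2,0.09,-0.36,0],
])

```text
time_s: 26.13
ee_pos: [480.3, -21.2, 195.5]
ee_rot: [179.7, 1.5, 2.2]
force: [1.1, -0.0, -0.7]
gripper_width: 12.9
```

>>> arm_command([
  [0.86,0,0,0,0],
  [0.86,0,0,0,0],
  [0.86,0,0,0,0],
])

```text
time_s: 26.38
ee_pos: [480.0, -21.1, 194.9]
ee_rot: [179.7, 1.5, 2.2]
force: [1.1, 0.0, 0.3]
gripper_width: 12.7
```

```bash
python3 - <<'E'
from h import *
p,R,s=pose();print(p,s['ee_rot'])
a=env.grab_frame('wrist')[:,:,::-1];cv2.imwrite('pics/w23.png',a)
cv2.imwrite('pics/w23z.png',cv2.resize(a[0:100,200:460],None,fx=3,fy=3,interpolation=cv2.INTER_CUBIC))
cv2.imwrite('pics/s23.png',cv2.resize(env.grab_frame('scene')[130:330,240:450,::-1],None,fx=3,fy=3,interpolation=cv2.INTER_CUBIC))
E
```

```text
[479.97342233 -21.06484165 194.87425671] [179.72929416   1.52098751   2.21744559]
```

View pics/w23.png

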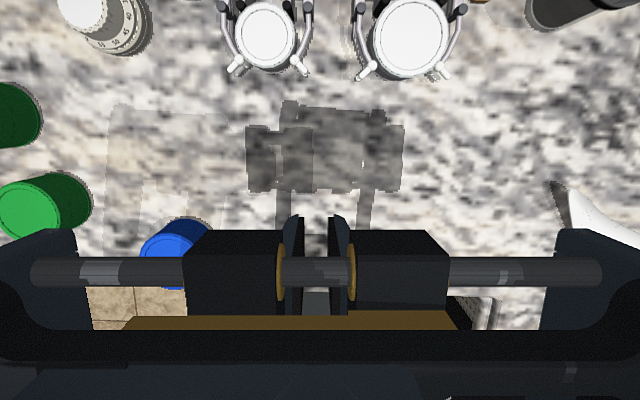

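View pics/w23z.png

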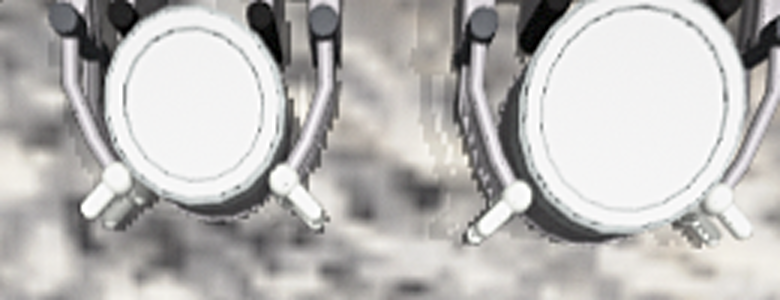

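View pics/s23.png

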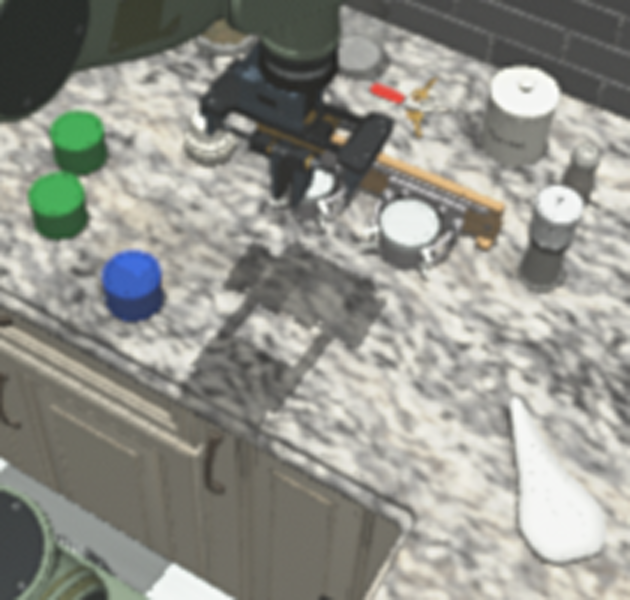

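```bash
python3 - <<'E'
from h import *
f=lambda u,v:(u/3+200,v/3)
b=wray([f(116,181),f(285,180),f(517,195),f(718,197)],42)[:,:2]; t=wray([f(196,105),f(636,115)],52)[:,:2]
th=np.radians(2.1);X=np.array([np.cos(th),np.sin(th)]);Y=np.array([-X[1],X[0]])
for i,o in((0,18),(1,22)):
    m=b[2*i:2*i+2].mean(0); print('expected',o,'got',(t[i]-m)@X,(t[i]-m)@Y)
E
```

```text
expected 18 got 19.120439049632754 -0.8356650882759251
expected 22 got 20.940126855118514 -0.964537536173265
```

```bash
python3 -c "
from workcell import env
print(env.job_done()); print(env.state()['time_s'])"
```

```text
the job is handed in; nothing more can be done
None
the job is handed in; nothing more can be done
```

Both tins are seated in their clips, the big tin in the wide clip first, then the small tin in the narrow one. I handed the job in at about 26.5 s, with the gripper raised and touching nothing.

I slid each tin along the worktop with the partly closed fingers nested behind it. At the clips I pushed it slowly past the beads until it stopped against the ribs.

**Big tin:** the fingers stopped at x = 569.1 mm, against 569.1 predicted from the measured seat. The last picture put its axis 20.9 mm behind the beads, where 22 is nominal.

**Small tin:** the fingers stopped at x = 571.8 mm, against 572.0 predicted. The last picture put its axis 19.1 mm behind the beads, where 18 is nominal.

Both tins measured just under 1 mm off the clip axis. These readings agree with being fully home, within the roughly 2 mm camera accuracy.

- **Forces:** the highest force I read at the wrist was about 25 N (20 N of it along the push) as the big tin met the beads. That is above the 10 N the beads alone should give, because the tool was also pressing down with about 16 N. I eased the tool up slightly after that. The small tin read 9 N at its beads, and both stopped home with about 11 N along the push.
- **Tool tilt:** the tool leaned forward by up to 1.8° during the pushes, so it may have touched the tins near the lid, above the 35 mm limit. No tipping showed in any picture.
- **Bystanders:** the blue and green look-alikes, grinder and spoon rest looked unmoved in the last scene picture. The arm partly hid the timer there, but it showed in place in the wrist view. I did not recheck the mug and butter dish, which the gripper never went near.

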